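# Unstack the check weights from the scale into their storage trays

## Robot

A 6-joint arm with a two-finger parallel gripper is mounted at the origin on the work surface; the furniture and walls round the work are solid. World frame = base frame: x ahead of the robot, y to its left, z up, the work surface at z = 0. Lengths are in m, angles in rad, forces in N, time in s.
With the tool pointing down it reaches from about 0.25 to 0.725 m from the base axis. Payload 4 kg.
Tool frame: the origin (TCP) lies midway between the tips of the shut fingers; the grasp point (between the pads) lies 19 mm behind it (bot.grasp_offset is the distance from the TCP to the grasp point, in m); z points along the fingers, y is the direction in which the jaws open and shut (so a half turn about z gives the same grasp; the last joint's range is limited). The gripper opens to 85 mm and grips with 20 to 120 N. Pads are 22 mm wide; open, the fingers measure 114 mm over their backs; the gripper's body (76 mm by 85 mm) begins 54 mm behind the grasp point. The pads swing forward as they close: fully open they stand 13 mm farther back than shut.
Start: joints at [1.191, 0.241, 0.005, 1.335, 0, 1.571], TCP at [0.185, 0.464, 0.231] pointing down, gripper open.
Joint ranges: [-2.72, 2.72], [-1.05, 1.87], [-1.09, 1.28], [-1.99, 2.15], [-1.42, 1.44], [-3.14, 3.14]. Speed limits (rad/s): [2.79, 2.79, 3.14, 3.14, 3.14, 3.14].

## Interface

Orientations are given as a unit quaternion [x, y, z, w].
In Python, from workcell import sensors, optics, bot gives the robot as it stands.
- The arm moves only by the tool apply_moves, never from a script. Its argument "plan" is one flat list of numbers, 6 for each row, row after row: the shift along the tool's x, y, z in m, then the turn, a rotation vector about the tool's x, y, z in rad. In form: [tx, ty, tz, ax, ay, az, tx, ty, tz, ax, ay, az, ...]. A call has 1 to 12 rows; each row is the pose to reach, as a shift and turn from the pose commanded when the call began, along the tool's axes at that moment; what a row does not reach only later rows make up. A row lasts 1/12 s, in which the tool goes at most 41.7 mm and 7.16 degrees, less where a joint would pass 70% of its speed; a pose out of reach is approached as far as the arm can. A call with a gripper value outside its range is refused whole. "grip" is the finger opening in m, from 0 to 0.0854, set as the call begins (left out, the last holds). The fingers move at their own pace and stop on an object; the grip force is fixed at half the most. Time passes only in rows, so rows that repeat a pose let the fingers close. It gives the time, the measured TCP pose, the force and the opening at its end, in the units of the state.
- sensors.get_obs(): the state, without advancing time (a new reading comes with each control period).
- optics.camera(name): name is "scene" or "top" or "wrist"; returns a dict with "pixels" (480x640x3 uint8, red, green, blue), "fx", "fy", "cx", "cy" (pixels), "k1" (the pictures are not rectified: a ray, as slopes to the right and down, at radius r is drawn at 1 + k1 r^2 times it, then the intrinsics apply), "pose" (4x4, takes a point from camera to world coordinates); the wrist camera has in their place "tool_from_camera" (4x4, takes a point from camera to tool coordinates, whose origin is the TCP and whose axes are the flange's). Camera axes: x right, y up, looking along -z (the intrinsics and any distortion apply to the point x, -y, -z); pixel columns grow to the right and rows downward; lengths in m; the calibration is good to about 2 mm. A picture is of the moment at which its call begins: read the wrist's pose just before it. There is no depth.
- bot.job_done(): hands the job in, once; it reports no verdict.
The state is a dict: "clock": time; "joint_pos": joint angles; "joint_vel": joint speeds; "tau": joint torques, N m; "eef_pos": TCP position; "tool_rot": TCP orientation; "ft_force": force on the tool from outside, world axes, zero at the start; "ft_torque": the same for the moment, N m; "grip_width": finger opening in m.
Only numpy, scipy, OpenCV 4.12 (cv2) and the standard library are available. Lean on these libraries where they do the work, as an engineer would, in place of code of your own. Each camera call takes 0.05 s, during which the arm holds its last target.

## Task

The scale check is finished: take the stack of four steel disc weights off the scale, one at a time from the top down, and set each one flat in the round black-floored tray of its own size: smallest weight in the smallest tray, and so on up to the largest. Set the weights down without dropping or tipping them, and leave each one lying inside its tray's rim.

Things in the scene. Friction and masses are not known exactly. Their poses are not given: they have to be found in the camera images.
- scale: Fixed white bench scale, 170 x 140 mm, with a round metal pan 116 mm across. Origin on the table under the pan's centre, z up; pan top 55 mm above the table; body 38 mm high, reaching 103 mm to its -x, 67 mm to +x, 70 mm to each side. The weights start stacked on it, largest at the bottom. Tall fixed bottles (up to 280 mm) stand about, one between it and most trays: carry above them.
- weight_30: The smallest of four loose plain steel disc weights: an upright round disc 30 mm in diameter, 26 mm high, about 120 g. Origin at the centre of its underside, z up along its axis; its own yaw means nothing. At the start it lies flat on the 42 mm weight, up to about 5 mm off centre. It can be gripped round its side from above, but whatever lies on it must be taken off first.
- weight_42: The second smallest of four loose plain steel disc weights: an upright round disc 42 mm in diameter, 26 mm high, about 240 g. Origin at the centre of its underside, z up along its axis; its own yaw means nothing. At the start it lies flat on the 54 mm weight, up to about 5 mm off centre. It can be gripped round its side from above, but whatever lies on it must be taken off first.
- weight_54: The second largest of four loose plain steel disc weights: an upright round disc 54 mm in diameter, 26 mm high, about 400 g. Origin at the centre of its underside, z up along its axis; its own yaw means nothing. At the start it lies flat on the 66 mm weight, up to about 5 mm off centre. It can be gripped round its side from above, but whatever lies on it must be taken off first.
- weight_66: The largest of four loose plain steel disc weights: an upright round disc 66 mm in diameter, 26 mm high, about 600 g. Origin at the centre of its underside, z up along its axis; its own yaw means nothing. At the start it lies flat on the scale's pan, up to about 5 mm off centre. It can be gripped round its side from above, but whatever lies on it must be taken off first.
- seat_30: The smallest of four fixed round grey plastic storage trays with a black floor, the place of the 30 mm weight: outside 56 mm across, a flat recess 46 mm across (8 mm clear all round the weight) with a rim 5 mm wide. The recess floor is 6 mm and the rim 10 mm above the table. Origin on the table under the tray's centre, z up.
- seat_42: The second smallest of four fixed round grey plastic storage trays with a black floor, the place of the 42 mm weight: outside 68 mm across, a flat recess 58 mm across (8 mm clear all round the weight) with a rim 5 mm wide. The recess floor is 6 mm and the rim 10 mm above the table. Origin on the table under the tray's centre, z up.
- seat_54: The second largest of four fixed round grey plastic storage trays with a black floor, the place of the 54 mm weight: outside 80 mm across, a flat recess 70 mm across (8 mm clear all round the weight) with a rim 5 mm wide. The recess floor is 6 mm and the rim 10 mm above the table. Origin on the table under the tray's centre, z up.
- seat_66: The largest of four fixed round grey plastic storage trays with a black floor, the place of the 66 mm weight: outside 92 mm across, a flat recess 82 mm across (8 mm clear all round the weight) with a rim 5 mm wide. The recess floor is 6 mm and the rim 10 mm above the table. Origin on the table under the tray's centre, z up.

How it is judged:
On the way, in this order (a step that is already met when the one before it is completed fails the run):
1. the smallest weight (30 mm) is released, lying flat in its own tray (horizontal distance between weight_30 and seat_30 below 0.01 m and z of weight_30 in the frame of seat_30 between 0.003 and 0.0085 m and angle between weight_30's own z axis and vertical below 0.08 rad and linear speed of weight_30 below 0.02 m/s and contact force between the fingers and weight_30 below 0.05 N), for 0.2 s.
2. the second smallest weight (42 mm) is released, lying flat in its own tray (horizontal distance between weight_42 and seat_42 below 0.01 m and z of weight_42 in the frame of seat_42 between 0.003 and 0.0085 m and angle between weight_42's own z axis and vertical below 0.08 rad and linear speed of weight_42 below 0.02 m/s and contact force between the fingers and weight_42 below 0.05 N), for 0.2 s.
3. the second largest weight (54 mm) is released, lying flat in its own tray (horizontal distance between weight_54 and seat_54 below 0.01 m and z of weight_54 in the frame of seat_54 between 0.003 and 0.0085 m and angle between weight_54's own z axis and vertical below 0.08 rad and linear speed of weight_54 below 0.02 m/s and contact force between the fingers and weight_54 below 0.05 N), for 0.2 s.
4. the largest weight (66 mm) is released, lying flat in its own tray (horizontal distance between weight_66 and seat_66 below 0.01 m and z of weight_66 in the frame of seat_66 between 0.003 and 0.0085 m and angle between weight_66's own z axis and vertical below 0.08 rad and linear speed of weight_66 below 0.02 m/s and contact force between the fingers and weight_66 below 0.05 N), for 0.2 s.
At the end, for the whole second after the job is handed in: Each of the four weights lies flat (within 4.5 degrees) on the recess floor of the tray of its own size, its centre within 10 mm of the tray's centre, at rest and released (all of step 1 and all of step 2 and all of step 3 and all of step 4); the robot touches nothing.
It fails at once if a weight is tipped over (more than 35 degrees) (angle between any of weight_30, weight_42, weight_54, weight_66's own z axis and vertical above 0.6 rad).
It fails at once if a weight is dropped: away from the scale it is more than 30 mm above the table with no finger on it ((horizontal distance between weight_30 and scale above 0.12 m and height (world z) of weight_30 above 0.03 m and contact force between the fingers and weight_30 below 0.02 N) or (horizontal distance between weight_42 and scale above 0.12 m and height (world z) of weight_42 above 0.03 m and contact force between the fingers and weight_42 below 0.02 N) or (horizontal distance between weight_54 and scale above 0.12 m and height (world z) of weight_54 above 0.03 m and contact force between the fingers and weight_54 below 0.02 N) or (horizontal distance between weight_66 and scale above 0.12 m and height (world z) of weight_66 above 0.03 m and contact force between the fingers and weight_66 below 0.02 N)).
It also fails if it takes over 131 s, if anything falls off the work surface, if the arm or the gripper's body presses on something with over 40 N, if the wrist force passes 120 N, or if a joint passes its speed limit or range.

## Working session

There is one attempt and no reset: what is moved stays moved. The work goes in short steps, Python scripts to look and compute and a tool call to move; the robot and the scene stay as the last step left them, time stands still between calls to the robot, and variables do not carry over. Pictures are saved under pics/ and viewed, and the job is handed in when it is done.

Besides the shell and the picture viewer there is one more tool, called after "Call:" by a JSON object that holds its "method" and its "body", one argument or row to a line. apply_moves: Moves the arm, as the interface text tells. Its arguments: {"type":"object","properties":{"plan":{"type":"array","items":{"type":"number"}},"grip":{"type":"number"}},"required":["plan"]}

```bash
ls; mkdir -p pics; python3 - <<'E'
from workcell import sensors, optics, bot
import cv2, numpy as np
o=sensors.get_obs(); print(o); print(bot.grasp_offset)
for n in ["scene","top","wrist"]:
    c=optics.camera(n); cv2.imwrite(f"pics/{n}0.png",c["pixels"][:,:,::-1])
    print(n,{k:(np.round(v,4).tolist() if k!="pixels" else 0) for k,v in c.items()})
E
```

```text
pics
{'clock': 0.0, 'joint_pos': array([ 1.19103032e+00,  2.41395785e-01,  3.75962358e-03,  1.33519856e+00,
       -7.94831546e-06,  1.57081236e+00]), 'joint_vel': array([ 0.00227049, -0.00015401, -0.00063282, -0.00107528,  0.00318586,
        0.00129991]), 'tau': array([ 1.71222473e-04, -3.72319579e+01,  2.52407384e+01,  1.71265035e-02,
       -1.44426494e-04, -6.43078039e-06]), 'eef_pos': array([0.18512607, 0.46380422, 0.23043505]), 'tool_rot': array([ 1.88751772e-01,  9.82024302e-01, -1.00162977e-03, -1.88456539e-04]), 'ft_force': array([-0.61570204, -0.45800679, -0.1431255 ]), 'ft_torque': array([ 0.01738239, -0.04453718, -0.0302754 ]), 'grip_width': 0.08505054328065162}
0.0187
scene {'pixels': 0, 'fx': 443.8552, 'fy': 443.8552, 'cx': 319.363, 'cy': 239.2973, 'k1': 0.0309, 'pose': [[0.4209, 0.7016, -0.575, -0.1631], [-0.907, 0.3149, -0.2796, -0.332], [-0.0151, 0.6392, 0.7689, 0.9389], [0.0, 0.0, 0.0, 1.0]]}
top {'pixels': 0, 'fx': 477.8061, 'fy': 477.8061, 'cx': 320.8339, 'cy': 234.9572, 'k1': -0.0964, 'pose': [[0.0126, 0.9987, -0.0502, 0.3806], [-0.9999, 0.0128, 0.0026, -0.0064], [0.0033, 0.0502, 0.9987, 1.1088], [0.0, 0.0, 0.0, 1.0]]}
wrist {'pixels': 0, 'fx': 377.1941, 'fy': 377.1941, 'cx': 318.15, 'cy': 244.9187, 'k1': -0.0012, 'tool_from_camera': [[-0.0002, 0.959, 0.2835, 0.0723], [1.0, 0.0004, -0.0005, -0.0003], [-0.0006, 0.2835, -0.959, -0.1436], [0.0, 0.0, 0.0, 1.0]]}
```

View pics/scene0.png

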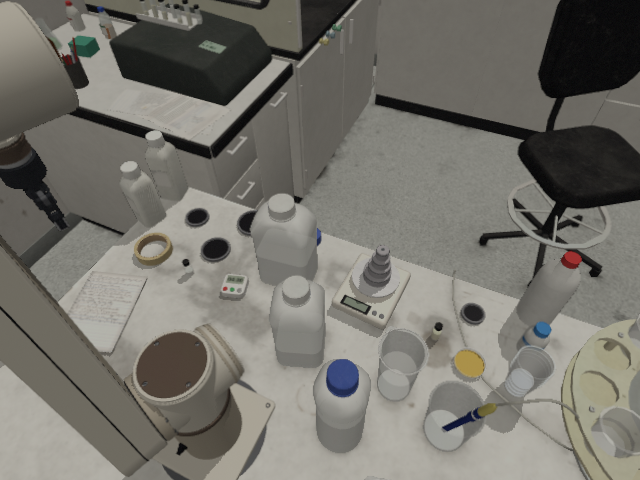

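View pics/top0.png

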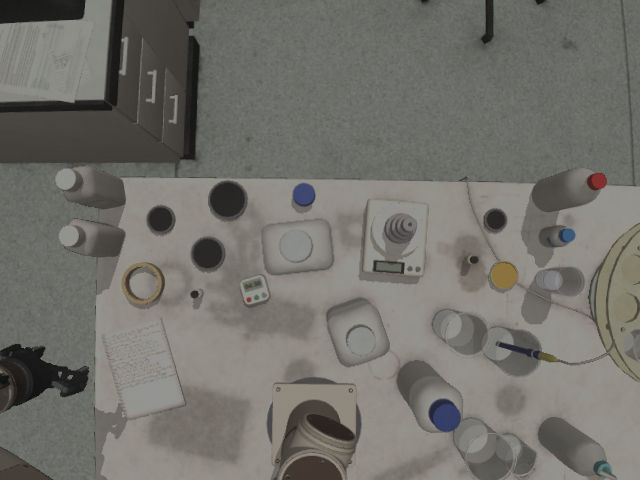

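View pics/wrist0.png

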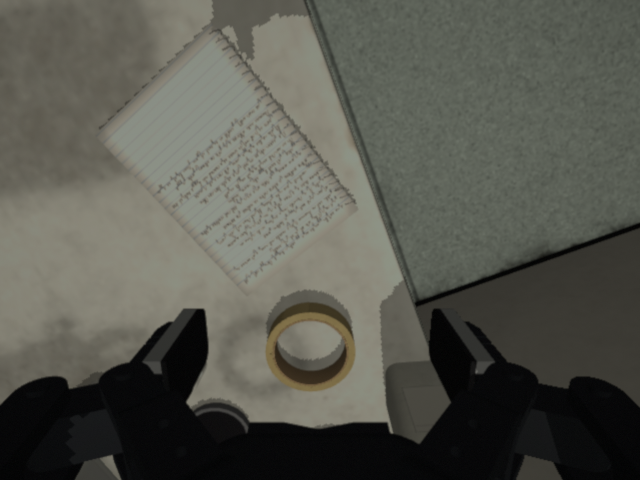

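```bash
cat > h.py <<'E'
from workcell import sensors, optics, bot
import cv2, numpy as np
from scipy.spatial.transform import Rotation as R
def K(c): return np.array([[c["fx"],0,c["cx"]],[0,c["fy"],c["cy"]],[0,0,1.]]), np.array([c["k1"],0,0,0.])
def cam(n):
    o=sensors.get_obs(); c=optics.camera(n)
    if n=="wrist":
        T=np.eye(4); T[:3,:3]=R.from_quat(o["tool_rot"]).as_matrix(); T[:3,3]=o["eef_pos"]
        c["pose"]=T@np.array(c["tool_from_camera"])
    c["pose"]=np.array(c["pose"]); return c
def toworld(c,uv,z):
    k,d=K(c); p=cv2.undistortPoints(np.array(uv,float).reshape(-1,1,2),k,d).reshape(-1,2)
    r=np.c_[p[:,0],-p[:,1],-np.ones(len(p))]@c["pose"][:3,:3].T; o=c["pose"][:3,3]
    return o+r*((z-o[2])/r[:,2])[:,None]
def topix(c,P):
    k,d=K(c); q=(np.atleast_2d(P)-c["pose"][:3,3])@c["pose"][:3,:3]
    q=q*[1,-1,-1]
    return cv2.projectPoints(q.reshape(-1,1,3),np.zeros(3),np.zeros(3),k,d)[0].reshape(-1,2)
def save(c,name,box=None,s=1):
    im=c["pixels"][:,:,::-1]
    if box: x0,y0,x1,y1=box; im=im[y0:y1,x0:x1]
    cv2.imwrite("pics/"+name,cv2.resize(im,None,fx=s,fy=s,interpolation=cv2.INTER_CUBIC))
def circ(n,cx,cy,r,z,m=48):
    a=np.linspace(0,2*np.pi,m); return np.c_[cx+r*np.cos(a),cy+r*np.sin(a),0*a+z]
def overlay(c,cs,name,box,s):
    im=cv2.resize(np.ascontiguousarray(c["pixels"][:,:,::-1]),None,fx=s,fy=s,interpolation=cv2.INTER_CUBIC)
    for P in cs:
        q=((topix(c,P)+.5)*s-.5).round().astype(np.int32); cv2.polylines(im,[q.reshape(-1,1,2)],False,(0,0,255),1)
    x0,y0,x1,y1=[v*s for v in box]; cv2.imwrite("pics/"+name,im[y0:y1,x0:x1])
E
python3 - <<'E'
from h import *
c=cam("top")
save(c,"t1.png",(130,170,330,290),4); save(c,"t2.png",(340,170,540,290),4)
g=cv2.cvtColor(c["pixels"],cv2.COLOR_RGB2GRAY)
for (u,v) in [(161,219),(227,200),(208,253),(495,219)]:
    b=(g[v-30:v+30,u-30:u+30]<60).astype(np.uint8)
    n,l,st,ce=cv2.connectedComponentsWithStats(b); k=l[30,30]
    p=ce[k]+[u-30,v-30]; w=toworld(c,p,0.006)[0]
    print(p,st[k],w.round(4), 2*np.sqrt(st[k][4]/np.pi)*(1.1/478))
E
```

```text
[159.97309417 218.78475336] [ 18  18  23  24 446] [0.4691 0.3674 0.006 ] 0.054838715949932865
[227.07309322 199.05932203] [ 13  12  35  35 944] [0.5169 0.2101 0.006 ] 0.07978217008745725
[207.16592593 253.08296296] [ 15  16  29  29 675] [0.3906 0.2537 0.006 ] 0.06746394515814376
[495.43494424 219.29739777] [ 22  21  18  19 269] [ 0.4781 -0.4189  0.006 ] 0.04258885731694299
```

View pics/t1.png

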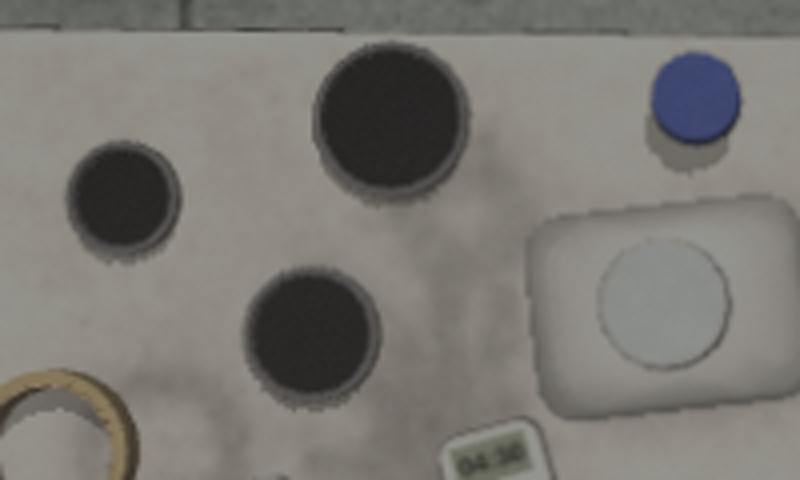

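View pics/t2.png

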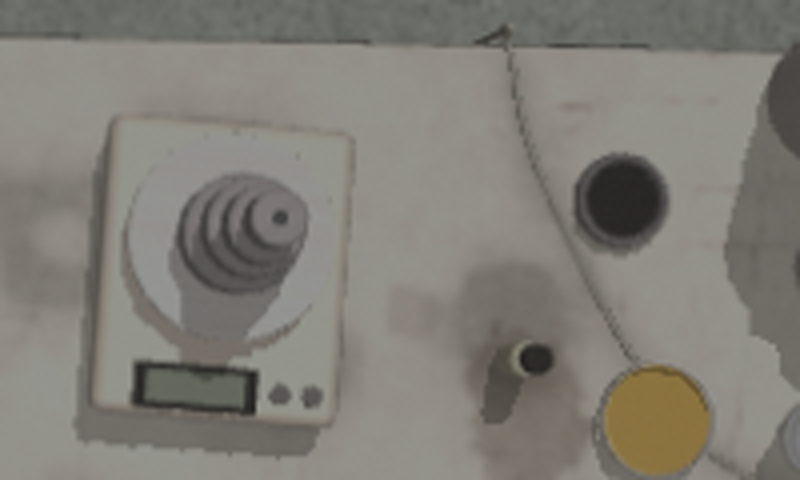

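```bash
python3 - <<'E'
from h import *
t=cam("top"); s=cam("scene")
def ray(c,uv):
    a=toworld(c,uv,0.)[0]; o=c["pose"][:3,3]; return o,(a-o)/np.linalg.norm(a-o)
for n,a,b in [("jug1",(281,204),(296,246)),("jug2",(296,286),(360,340)),("blue",(343,372),(445,415)),("red",(571,260),(597,181)),("L1",(131,168),(69,237)),("L2",(155,137),(67,180)),("wtop",(381.5,249),(410,224)),("cap?",(318,235),(304,195)),("smallbot",(437,325),(473,260)),("bluesm",(542,330),(568,235))]:
    o1,d1=ray(s,a); o2,d2=ray(t,b)
    A=np.c_[d1,-d2]; x=np.linalg.lstsq(A,o2-o1,rcond=None)[0]
    p,q=o1+d1*x[0],o2+d2*x[1]; print(n,((p+q)/2).round(3),np.linalg.norm(p-q).round(4))
print(toworld(t,[(409,224.5)],.159), toworld(t,[(395,231)],.055))
save(s,"s1.png",(330,230,430,330),6)
save(t,"t3.png",(370,190,440,260),8)
E
```

```text
jug1 [0.404 0.035 0.255] 0.0022
jug2 [ 0.236 -0.084  0.241] 0.0049
blue [ 0.108 -0.234  0.267] 0.0039
red [ 0.539 -0.552  0.211] 0.0015
L1 [0.419 0.489 0.183] 0.009
L2 [0.529 0.489 0.203] 0.0052
wtop [ 0.453 -0.187  0.158] 0.0004
cap? [0.532 0.021 0.019] 0.021
smallbot [ 0.383 -0.351  0.051] 0.0025
bluesm [ 0.439 -0.552  0.09 ] 0.0001
[[ 0.4515412  -0.18494229  0.159     ]] [[ 0.44445239 -0.17331361  0.055     ]]
```

View pics/s1.png

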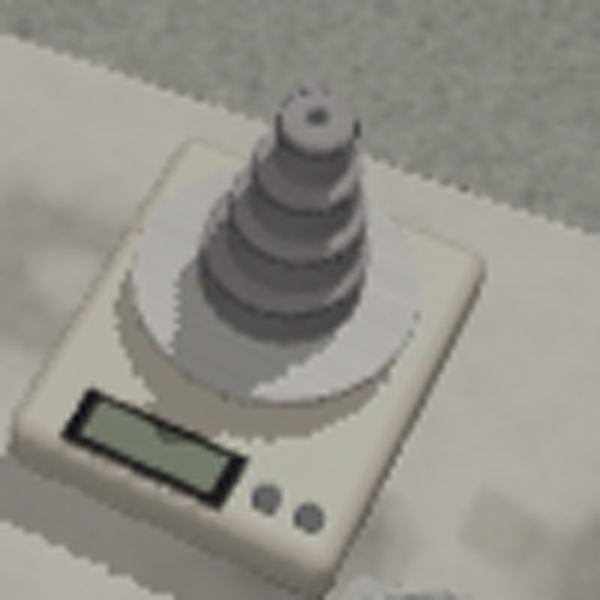

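View pics/t3.png

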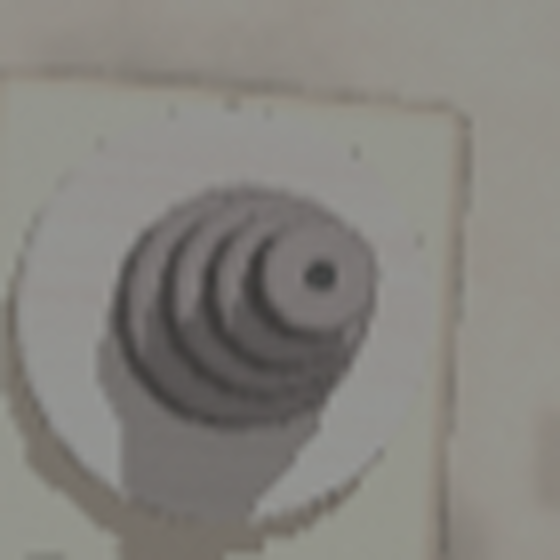

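```bash
cat >> h.py <<'E'
def go(p,rot=(0,1,0,0)):
    o=sensors.get_obs(); r0=R.from_quat(o["tool_rot"])
    print("shift",(r0.inv().apply(np.array(p)-o["eef_pos"])).round(4),"turn",(r0.inv()*R.from_quat(rot)).as_rotvec().round(4),"clock",o["clock"],"q",np.round(o["joint_pos"],3),"F",np.round(o["ft_force"],2))
E
python3 -c "
from h import *
go((0.40,0.32,0.37))"
```

```text
shift [-0.2529 -0.0544 -0.139 ] turn [-8.000e-04 -1.000e-04 -3.798e-01] clock 0.3 q [ 1.191  0.241  0.005  1.335 -0.     1.571] F [-0.17 -0.37  0.38]
```

Call:
{"method": "apply_moves", "body": {
  "plan": [-0.02,-0.005,-0.035,0,0,-0.1,-0.05,-0.01,-0.07,0,0,-0.2,-0.085,-0.015,-0.1,0,0,-0.3,-0.12,-0.025,-0.12,0,0,-0.38,-0.155,-0.033,-0.139,0,0,-0.38,-0.19,-0.04,-0.139,0,0,-0.38,-0.225,-0.048,-0.139,0,0,-0.38,-0.253,-0.054,-0.139,0,0,-0.38,-0.253,-0.054,-0.139,0,0,-0.38,-0.253,-0.054,-0.139,0,0,-0.38],
  "grip": 0.0854
}}

```text
clock: 1.13
eef_pos: [0.4014, 0.3194, 0.3699]
tool_rot: [0.002, 1.0, -0.0, -0.0]
ft_force: [-0.0, 0.4, -0.2]
grip_width: 0.0855
```

```bash
python3 - <<'E'
from h import *
go((0.50,0.20,0.37))
c=cam("wrist"); save(c,"w1.png")
for r,z,n,p in [(.028,0.01,42,(.4691,.3674)),(.04,.01,66,(.517,.21)),(.04,.01,54,(.3906,.2537))]:
    print(n,topix(c,[*p,.01]))
E
```

```text
shift [-0.099  -0.1191 -0.0002] turn [-0.0003 -0.0009 -0.0033] clock 1.1333 q [0.672 0.258 0.384 1.698 0.    0.675] F [-0.02  0.36 -0.24]
42 [[353.063571   238.95736642]]
66 [[241.57507671 271.81041096]]
54 [[268.69622442 182.2404761 ]]
```

View pics/w1.png

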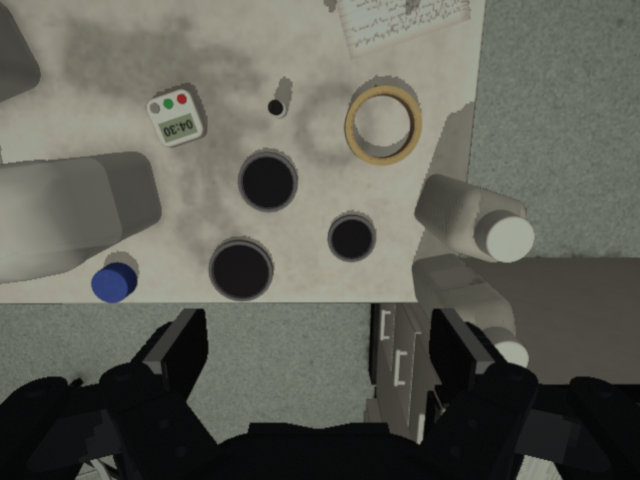

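```bash
cat >> h.py <<'E'
def dark(c,u,v,zf=0.008,th=60,h=45):
    g=cv2.cvtColor(c["pixels"],cv2.COLOR_RGB2GRAY); u,v=int(u),int(v)
    b=(g[v-h:v+h,u-h:u+h]<th).astype(np.uint8)
    n,l,st,ce=cv2.connectedComponentsWithStats(b); k=l[h,h]
    ct=max(cv2.findContours((l==k).astype(np.uint8),cv2.RETR_EXTERNAL,cv2.CHAIN_APPROX_NONE)[0],key=len).reshape(-1,2)+[u-h,v-h]
    w=toworld(c,ct,zf)[:,:2]; (x,y),ax,_=cv2.fitEllipse(w.astype(np.float32)*1000)
    return toworld(c,ce[k]+[u-h,v-h],zf)[0].round(4),(x,y),ax,st[k][4]
E
python3 - <<'E'
from h import *
c=cam("wrist")
for p in [(268,182),(352,239),(241,269)]: print(dark(c,*p))
overlay(c,[circ(0,.469,.3675,.034,.01),circ(0,.469,.3675,.029,.01),circ(0,.517,.21,.046,.01),circ(0,.517,.21,.041,.01),circ(0,.3906,.2537,.04,.01),circ(0,.3906,.2537,.035,.01)],"w2.png",(200,140,400,290),4)
E
```

```text
(array([0.3909, 0.2512, 0.008 ]), (391.51324462890625, 251.1728515625), (68.25238037109375, 68.6171646118164), np.int32(2153))
(array([0.4695, 0.3651, 0.008 ]), (469.9755554199219, 365.1573791503906), (56.100975036621094, 56.6364860534668), np.int32(1296))
(array([0.5169, 0.2072, 0.008 ]), (517.73095703125, 207.1905517578125), (80.46955871582031, 80.74434661865234), np.int32(2428))
```

View pics/w2.png

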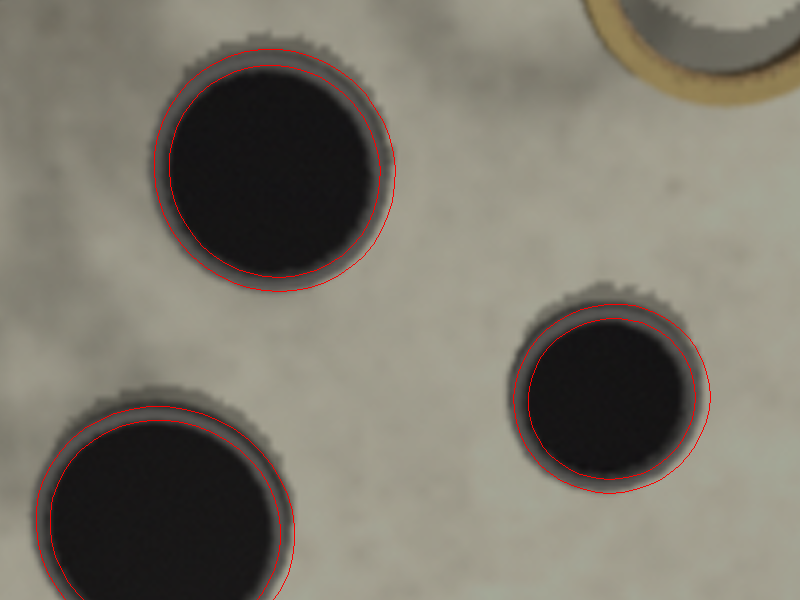

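Call:
{"method": "apply_moves", "body": {
  "plan": [-0.004,-0.025,0,0,0,0,-0.008,-0.065,0,0,0,0,-0.012,-0.105,0,0,0,0,-0.016,-0.145,0,0,0,0,-0.02,-0.185,0,0,0,0,-0.025,-0.225,0,0,0,0,-0.03,-0.265,0,0,0,0,-0.035,-0.305,0,0,0,0,-0.04,-0.345,0,0,0,0,-0.045,-0.385,0,0,0,0,-0.05,-0.425,0,0,0,0,-0.051,-0.46,0,0,0,-0.003]
}}

```text
clock: 2.23
eef_pos: [0.4517, -0.1404, 0.3704]
tool_rot: [-0.003, 1.0, -0.0, 0.0]
ft_force: [0.6, 0.5, -0.2]
grip_width: 0.0856
```

Call:
{"method": "apply_moves", "body": {
  "plan": [0,-0.03,0.02,0,0,0,0,-0.044,0.05,0,0,0,0,-0.044,0.07,0,0,0,0,-0.044,0.07,0,0,0,0,-0.044,0.07,0,0,0]
}}

```text
clock: 2.65
eef_pos: [0.451, -0.1822, 0.2999]
tool_rot: [-0.002, 1.0, 0.001, -0.001]
ft_force: [-0.2, 0.1, 1.7]
grip_width: 0.0852
```

```bash
python3 - <<'E'
from h import *
go((0.4525,-0.1875,.30))
c=cam("wrist"); save(c,"w3.png")
P=[circ(0,.4525,-.1875,.015,.159),circ(0,.4525,-.1875,.021,.133)]
overlay(c,P,"w3b.png",(220,120,420,270),4)
print(c["pose"].round(3))
E
```

```text
shift [-0.0015 -0.0054 -0.0002] turn [ 0.0013 -0.0023  0.005 ] clock 2.65 q [-0.384  0.197  0.126  1.503  0.    -0.389] F [-0.16  0.05  1.67]
[[-0.005 -0.96  -0.281  0.379]
 [ 1.    -0.004 -0.003 -0.183]
 [ 0.002 -0.281  0.96   0.444]
 [ 0.     0.     0.     1.   ]]
```

View pics/w3.png

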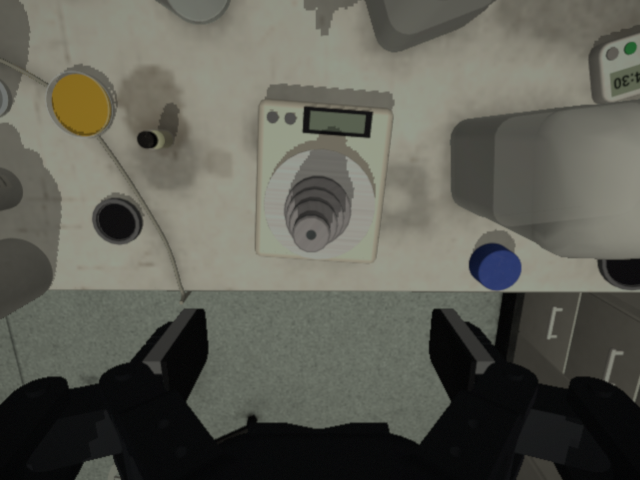

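View pics/w3b.png

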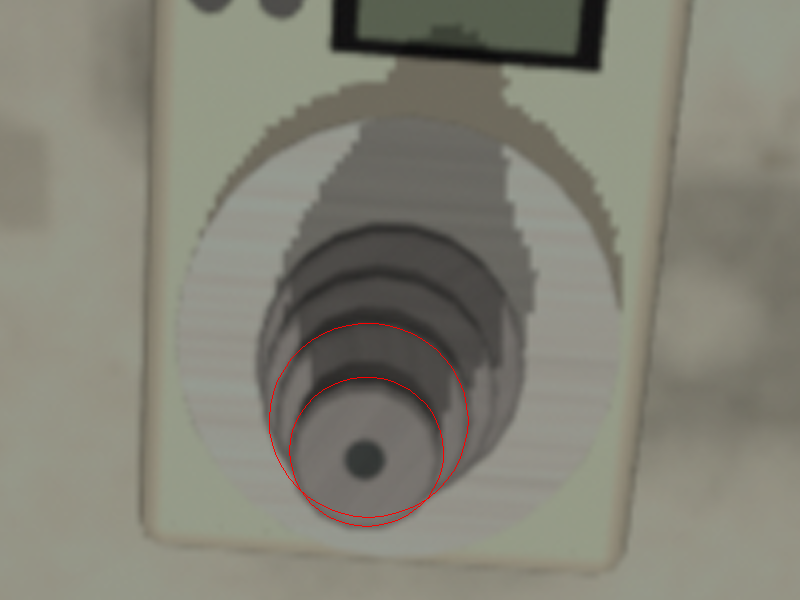

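```bash
python3 - <<'E'
from h import *
c=cam("wrist")
print(toworld(c,[(311.1,234.9)],.159))
print(dark(c,118,219,h=35))
go((0.4525,-0.1875,.30))
E
```

```text
[[ 0.45594088 -0.18793556  0.159     ]]
(array([ 0.4788, -0.4211,  0.008 ]), (479.1092529296875, -421.0730895996094), (45.61281204223633, 46.072975158691406), np.int32(1203))
shift [-0.     -0.0049  0.0021] turn [-0.0008  0.0025  0.0055] clock 2.75 q [-0.384  0.195  0.13   1.503  0.    -0.389] F [ 0.2  -0.33 -0.21]
```

Call:
{"method": "apply_moves", "body": {
  "plan": [-0.002,-0.005,0.02,0,0,0.003,-0.002,-0.005,0.05,0,0,0.003,-0.002,-0.005,0.08,0,0,0.003,-0.002,-0.005,0.11,0,0,0.003,-0.002,-0.005,0.13,0,0,0.003,-0.002,-0.005,0.145,0,0,0.003,-0.002,-0.005,0.155,0,0,0.003,-0.002,-0.005,0.16,0,0,0.003,-0.002,-0.005,0.16,0,0,0.003,-0.002,-0.005,0.16,0,0,0.003]
}}

```text
clock: 3.58
eef_pos: [0.4546, -0.1887, 0.1416]
tool_rot: [-0.0, 1.0, -0.0, 0.001]
ft_force: [-0.6, -0.9, -0.1]
grip_width: 0.0853
```

```bash
python3 - <<'E'
from h import *
go((0.4545,-0.188,.14))
c=cam("wrist"); save(c,"w4.png")
go((0.4545,-0.188,.14))
E
```

```text
shift [0.0001 0.0007 0.0016] turn [-0.0009  0.0021  0.0008] clock 3.5833 q [-0.393  0.283 -0.181  1.105 -0.    -0.394] F [-0.58 -0.91 -0.05]
shift [0.0003 0.0008 0.0018] turn [-0.001   0.0026  0.0007] clock 3.6333 q [-0.394  0.283 -0.181  1.105  0.    -0.394] F [ 0.1  -0.43  0.32]
```

View pics/w4.png

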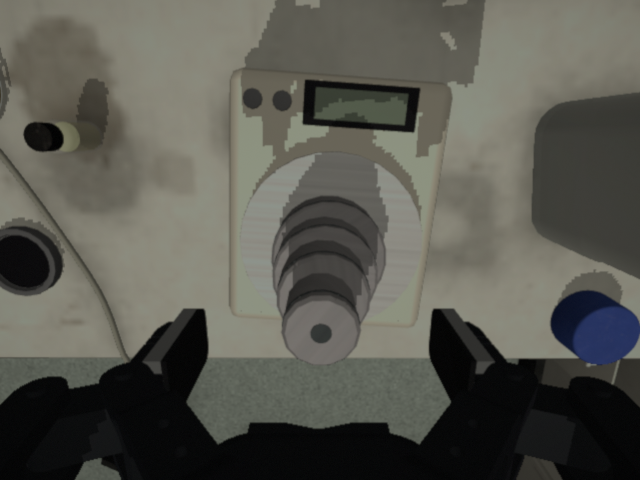

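```bash
python3 - <<'E'
from h import *
c=cam("wrist")
print(toworld(c,[(320.5,333)],.159))
go((0.4545,-0.188,.14))
E
```

```text
[[ 0.45412573 -0.18805683  0.159     ]]
shift [0.0002 0.0009 0.0018] turn [-0.0011  0.0026  0.0005] clock 3.6833 q [-0.394  0.282 -0.181  1.105 -0.    -0.394] F [ 0.64 -0.22 -0.26]
```

Call:
{"method": "apply_moves", "body": {
  "plan": [0,0.0005,0.001,0,0,0,0,0.0005,0.001,0,0,0,0,0.0005,0.001,0,0,0,0,0.0005,0.001,0,0,0,0,0.0005,0.001,0,0,0,0,0.0005,0.001,0,0,0,0,0.0005,0.001,0,0,0,0,0.0005,0.001,0,0,0,0,0.0005,0.001,0,0,0,0,0.0005,0.001,0,0,0,0,0.0005,0.001,0,0,0,0,0.0005,0.001,0,0,0],
  "grip": 0.01
}}

```text
clock: 4.68
eef_pos: [0.4539, -0.1881, 0.1397]
tool_rot: [-0.0, 1.0, -0.0, 0.0]
ft_force: [-0.1, 0.8, 5.0]
grip_width: 0.0276
```

```bash
python3 - <<'E'
from h import *
go((0.4545,-0.188,.35))
c=cam("wrist"); save(c,"w5.png")
E
```

```text
shift [-8.000e-04  1.000e-04 -2.103e-01] turn [-0.0002  0.0009  0.0003] clock 4.6833 q [-0.393  0.284 -0.185  1.101  0.    -0.393] F [-0.07  0.81  5.03]
```

View pics/w5.png

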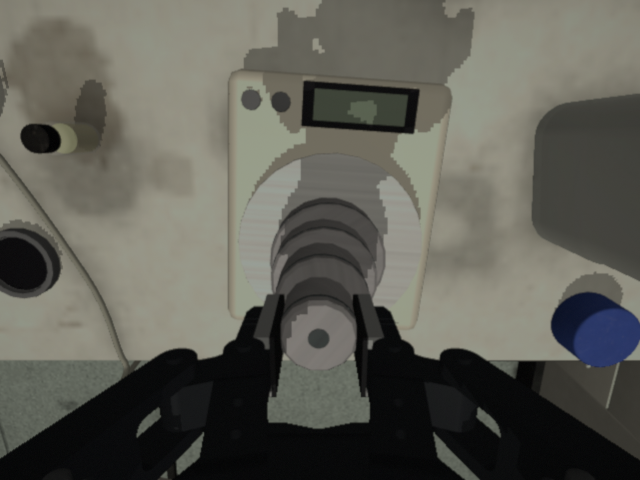

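Call:
{"method": "apply_moves", "body": {
  "plan": [0,0,-0.01,0,0,0,0,0,-0.03,0,0,0,0,0,-0.055,0,0,0,0,-0.005,-0.08,0,0,0,-0.003,-0.02,-0.1,0,0,0,-0.006,-0.045,-0.11,0,0,0,-0.009,-0.075,-0.11,0,0,0,-0.012,-0.105,-0.11,0,0,0,-0.016,-0.14,-0.11,0,0,0,-0.019,-0.17,-0.11,0,0,0,-0.022,-0.195,-0.11,0,0,0,-0.024,-0.212,-0.11,0,0,0]
}}

```text
clock: 5.73
eef_pos: [0.4769, -0.4026, 0.2483]
tool_rot: [0.001, 1.0, 0.0, -0.001]
ft_force: [0.4, 0.6, -1.7]
grip_width: 0.0276
```

Call:
{"method": "apply_moves", "body": {
  "plan": [0,-0.012,0,0,0,0,0,-0.018,0,0,0,0,0,-0.02,0,0,0,0,0,-0.02,0,0,0,0,0,-0.02,0,0,0,0]
}}

```text
clock: 6.15
eef_pos: [0.4775, -0.4193, 0.2493]
tool_rot: [-0.0, 1.0, 0.0, -0.0]
ft_force: [0.2, -0.6, -0.9]
grip_width: 0.0278
```

```bash
python3 - <<'E'
from h import *
go((0.4785,-0.42,.05))
c=cam("wrist"); save(c,"w6.png")
P=[circ(0,.4785,-.42,.028,.01),circ(0,.4785,-.42,.023,.01)]
overlay(c,P,"w6b.png",(220,120,420,270),4)
go((0.4785,-0.42,.05))
E
```

```text
shift [-0.0011 -0.0009  0.1993] turn [ 0.0007 -0.0005  0.0008] clock 6.15 q [-0.721  0.519  0.46   1.513  0.    -0.721] F [ 0.19 -0.56 -0.93]
shift [-0.0009 -0.001   0.1995] turn [ 0.0005 -0.0003  0.0011] clock 6.2 q [-0.72   0.518  0.46   1.513  0.    -0.721] F [ 0.15 -0.27 -1.36]
```

View pics/w6.png

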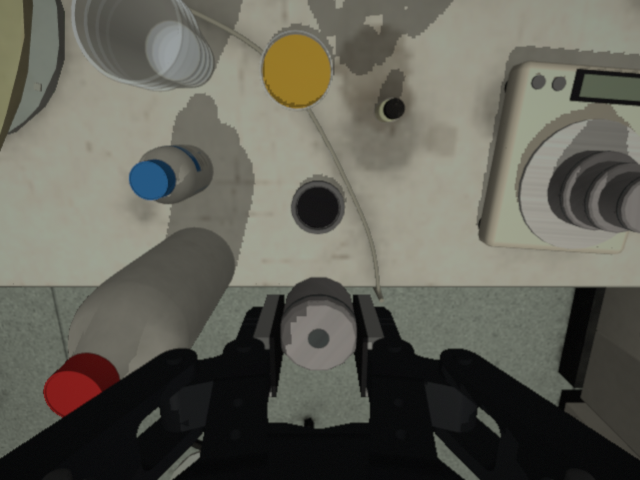

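View pics/w6b.png

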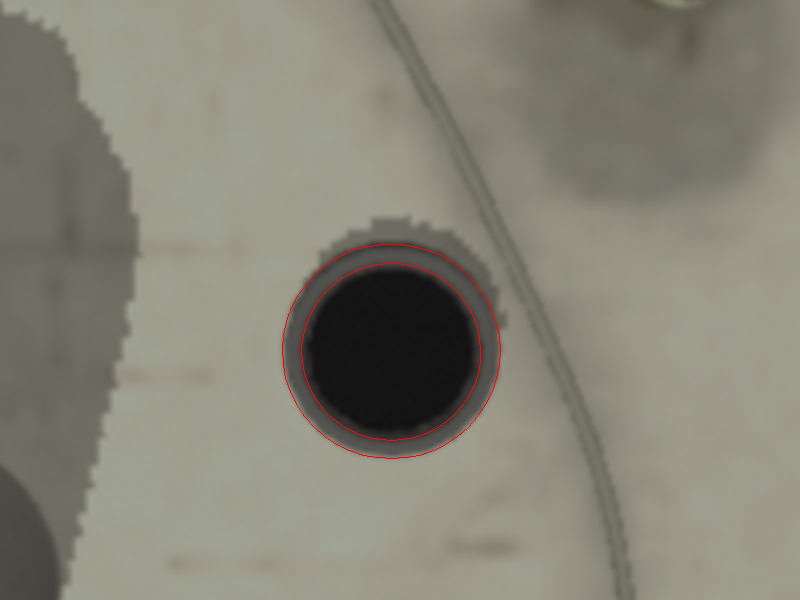

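Call:
{"method": "apply_moves", "body": {
  "plan": [-0.001,-0.001,0.015,0,0,0,-0.001,-0.001,0.04,0,0,0,-0.001,-0.001,0.07,0,0,0,-0.001,-0.001,0.1,0,0,0,-0.001,-0.001,0.13,0,0,0,-0.001,-0.001,0.16,0,0,0,-0.001,-0.001,0.185,0,0,0,-0.001,-0.001,0.205,0,0,0,-0.001,-0.001,0.22,0,0,0,-0.001,-0.001,0.226,0,0,0,-0.001,-0.001,0.229,0,0,0,-0.001,-0.001,0.229,0,0,0]
}}

```text
clock: 7.2
eef_pos: [0.4788, -0.4206, 0.0205]
tool_rot: [-0.0, 1.0, 0.0, -0.0]
ft_force: [0.3, -0.6, -2.0]
grip_width: 0.028
```

```bash
python3 - <<'E'
from h import *
go((0.4785,-0.42,.0135))
c=cam("wrist"); save(c,"w7.png"); 
go((0.4785,-0.42,.0135))
E
```

```text
shift [0.0003 0.0006 0.007 ] turn [ 0.0001 -0.0001  0.0009] clock 7.2 q [-0.721  0.662  0.093  1.002  0.    -0.722] F [ 0.25 -0.6  -2.03]
shift [0.0008 0.0011 0.0078] turn [-0.0009  0.0011  0.0007] clock 7.25 q [-0.721  0.662  0.094  1.002  0.    -0.722] F [ 0.54 -0.88 -1.06]
```

View pics/w7.png

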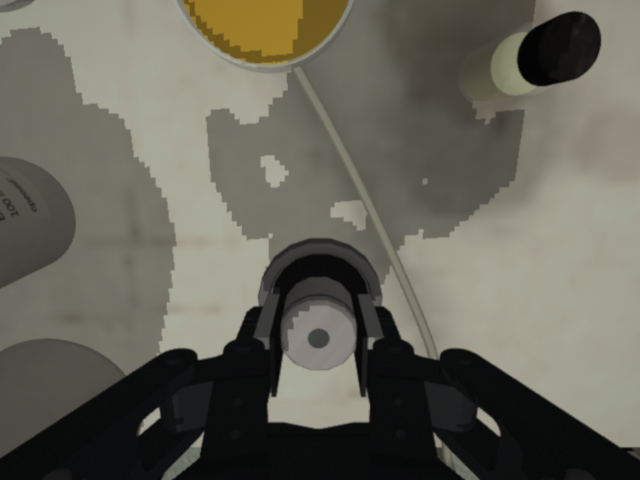

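Call:
{"method": "apply_moves", "body": {
  "plan": [0,0,0.002,0,0,0,0,0,0.004,0,0,0,0,0,0.0055,0,0,0,0,0,0.0065,0,0,0,0,0,0.0075,0,0,0,0,0,0.0075,0,0,0,0,0,0.0075,0,0,0]
}}

```text
clock: 7.83
eef_pos: [0.4786, -0.4212, 0.0129]
tool_rot: [-0.0, 1.0, -0.0, 0.0]
ft_force: [-0.0, -0.7, -1.7]
grip_width: 0.028
```

Still in the air by the force (-1.7 N = weight). Lower by fractions of a millimetre.

Call:
{"method": "apply_moves", "body": {
  "plan": [0,0,0.0005,0,0,0,0,0,0.0005,0,0,0,0,0,0.001,0,0,0,0,0,0.001,0,0,0]
}}

```text
clock: 8.17
eef_pos: [0.4787, -0.4211, 0.0128]
tool_rot: [-0.0, 1.0, -0.0, 0.0]
ft_force: [-1.6, 1.3, 5.9]
grip_width: 0.0277
```

Call:
{"method": "apply_moves", "body": {
  "plan": [0,0,-0.0005,0,0,0,0,0,-0.0005,0,0,0,0,0,-0.0005,0,0,0,0,0,-0.0005,0,0,0,0,0,-0.0005,0,0,0,0,0,-0.0005,0,0,0,0,0,-0.0005,0,0,0,0,0,-0.01,0,0,0,0,0,-0.03,0,0,0,0,0,-0.06,0,0,0,0,0,-0.1,0,0,0,0,0,-0.14,0,0,0],
  "grip": 0.0854
}}

```text
clock: 9.17
eef_pos: [0.4779, -0.4204, 0.153]
tool_rot: [-0.0, 1.0, 0.001, -0.001]
ft_force: [1.2, -1.0, 0.3]
grip_width: 0.0855
```

```bash
python3 - <<'E'
from h import *
c=cam("wrist")
P=[circ(0,.4785,-.42,.028,.01),circ(0,.4785,-.42,.015,.032)]
overlay(c,P,"w8.png",(220,170,420,320),4); save(c,"w8a.png")
go((0.452,-0.186,.28))
E
```

```text
shift [ 0.0284  0.2367 -0.1187] turn [-0.0097  0.0109  0.0002] clock 9.2167 q [-0.721  0.545  0.282  1.294 -0.    -0.722] F [ 1.93 -1.07  6.6 ]
```

View pics/w8.png

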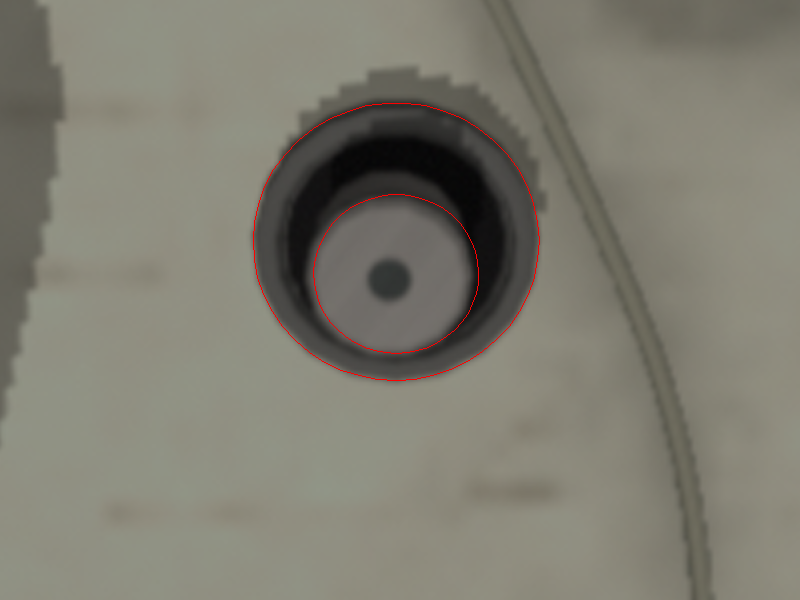

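Call:
{"method": "apply_moves", "body": {
  "plan": [0,0,-0.03,0,0,0,0.002,0.01,-0.06,0,0,0,0.006,0.045,-0.09,0,0,0,0.01,0.085,-0.11,0,0,0,0.014,0.125,-0.11,0,0,0,0.018,0.165,-0.11,0,0,0,0.022,0.2,-0.11,0,0,0,0.0255,0.225,-0.11,0,0,0,0.0265,0.234,-0.11,0,0,0,0.0265,0.234,-0.11,0,0,0,0.0265,0.234,-0.11,0,0,0]
}}

```text
clock: 10.13
eef_pos: [0.4525, -0.1874, 0.2625]
tool_rot: [-0.0, 1.0, -0.001, 0.001]
ft_force: [0.6, -0.4, -0.5]
grip_width: 0.0852
```

```bash
python3 - <<'E'
from h import *
go((0.452,-0.186,.26))
c=cam("wrist"); save(c,"w9.png",(220,120,420,270),4)
go((0.452,-0.186,.26))
E
```

```text
shift [0.0005 0.0014 0.0025] turn [-0.0013  0.0014  0.001 ] clock 10.1333 q [-3.920e-01  2.070e-01  4.300e-02  1.405e+00 -1.000e-03 -3.930e-01] F [ 0.56 -0.42 -0.53]
shift [0.0005 0.002  0.0022] turn [-0.001   0.001  -0.0003] clock 10.1833 q [-3.930e-01  2.080e-01  4.400e-02  1.405e+00 -1.000e-03 -3.930e-01] F [ 0.34 -1.04 -0.98]
```

View pics/w9.png

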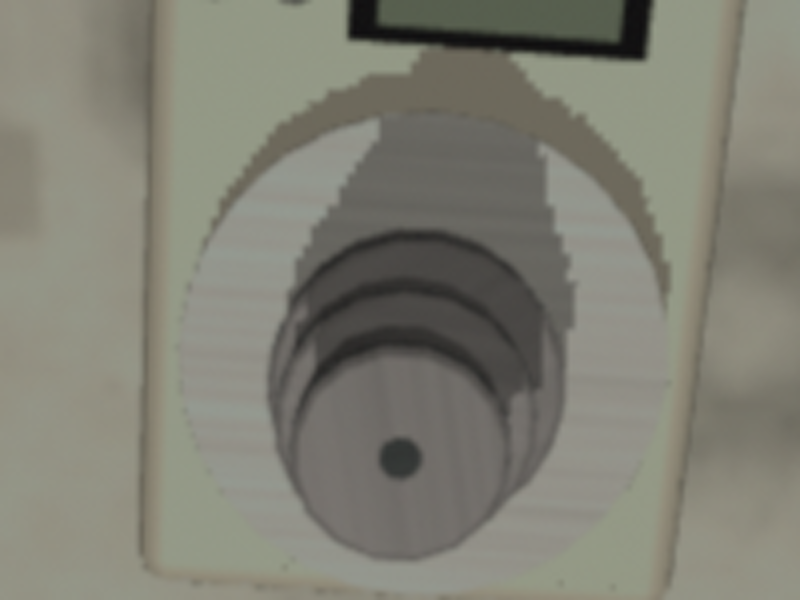

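```bash
python3 - <<'E'
from h import *
c=cam("wrist"); print(toworld(c,[(320,234.5)],.133))
go((0.452,-0.186,.112))
E
```

```text
[[ 0.45278734 -0.18687919  0.133     ]]
shift [0.0006 0.0024 0.1499] turn [-0.0007  0.0006 -0.0011] clock 10.2333 q [-0.394  0.209  0.044  1.405 -0.    -0.393] F [ 0.13 -0.5  -0.31]
```

Call:
{"method": "apply_moves", "body": {
  "plan": [-0.001,0.001,0.02,0,0,0,-0.001,0.001,0.05,0,0,0,-0.001,0.001,0.08,0,0,0,-0.001,0.001,0.11,0,0,0,-0.001,0.001,0.13,0,0,0,-0.001,0.001,0.142,0,0,0,-0.001,0.001,0.149,0,0,0,-0.001,0.001,0.149,0,0,0,-0.001,0.001,0.149,0,0,0]
}}

```text
clock: 10.98
eef_pos: [0.4533, -0.187, 0.1128]
tool_rot: [0.001, 1.0, -0.0, -0.0]
ft_force: [0.1, -0.2, 0.9]
grip_width: 0.0851
```

```bash
python3 - <<'E'
from h import *
go((0.4528,-0.187,.1125))
c=cam("wrist"); save(c,"w10.png")
go((0.4528,-0.187,.1125))
E
```

```text
shift [0.0005 0.     0.0003] turn [-0.0001 -0.0002 -0.0012] clock 10.9833 q [-0.391  0.309 -0.227  1.035 -0.    -0.39 ] F [ 0.13 -0.17  0.94]
shift [ 0.001 -0.     0.001] turn [-0.0006  0.0012 -0.0008] clock 11.0333 q [-0.391  0.308 -0.227  1.035 -0.    -0.39 ] F [0.81 0.08 0.48]
```

View pics/w10.png

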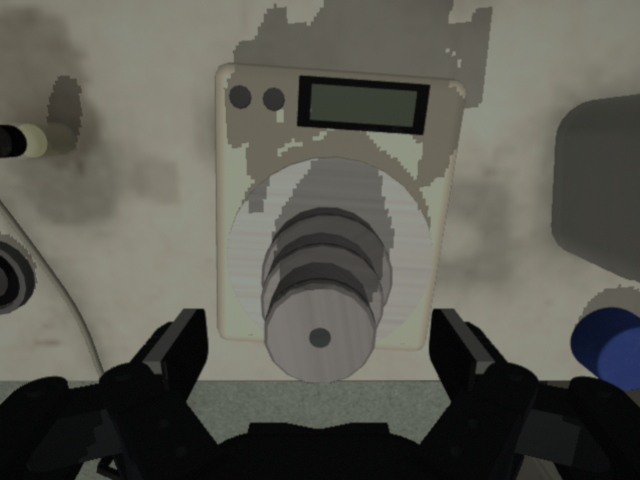

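Call:
{"method": "apply_moves", "body": {
  "plan": [0,0,0,0,0,0,0,0,0,0,0,0,0,0,0,0,0,0,0,0,0,0,0,0,0,0,0,0,0,0,0,0,0,0,0,0,0,0,0,0,0,0,0,0,0,0,0,0,0,0,0,0,0,0],
  "grip": 0.02
}}

```text
clock: 11.78
eef_pos: [0.4539, -0.1866, 0.1139]
tool_rot: [-0.0, 1.0, -0.001, 0.001]
ft_force: [-0.8, -1.1, 5.8]
grip_width: 0.0397
```

Call:
{"method": "apply_moves", "body": {
  "plan": [0,0,-0.008,0,0,0,0,0,-0.025,0,0,0,0,0,-0.05,0,0,0,0,0,-0.08,0,0,0,0,0,-0.11,0,0,0,0,0,-0.14,0,0,0,0,0,-0.17,0,0,0,0,0,-0.2,0,0,0,0,0.005,-0.225,0,0,0,0,0.015,-0.24,0,0,0,0,0.035,-0.248,0,0,0,-0.001,0.065,-0.25,0,0,0]
}}

```text
clock: 12.78
eef_pos: [0.4542, -0.1217, 0.3643]
tool_rot: [0.002, 1.0, -0.0, 0.001]
ft_force: [2.2, 0.5, -2.0]
grip_width: 0.0398
```

Call:
{"method": "apply_moves", "body": {
  "plan": [-0.001,0.035,0,0,0,0,-0.002,0.07,0,0,0,0,-0.003,0.105,0,0,0,0,-0.004,0.14,0,0,0,0,-0.005,0.175,0,0,0,0,-0.006,0.21,0,0,0,0,-0.007,0.245,0,0,0,0,-0.008,0.28,0,0,0,0,-0.009,0.315,0,0,0,0,-0.01,0.35,0,0,0,0,-0.011,0.385,0,0,0,0,-0.012,0.415,0,0,0,0]
}}

```text
clock: 13.78
eef_pos: [0.4649, 0.2961, 0.3621]
tool_rot: [-0.001, 1.0, -0.0, -0.001]
ft_force: [0.1, 0.2, -2.1]
grip_width: 0.0396
```

Call:
{"method": "apply_moves", "body": {
  "plan": [-0.002,0.03,0,0,0,0,-0.003,0.05,0,0,0,0,-0.004,0.064,0,0,0,0,-0.004,0.072,0,0,0,0,-0.004,0.072,0,0,0,0,-0.004,0.072,0,0,0,0]
}}

```text
clock: 14.28
eef_pos: [0.4696, 0.3656, 0.3622]
tool_rot: [-0.0, 1.0, -0.001, -0.001]
ft_force: [-0.3, -0.4, -2.3]
grip_width: 0.0398
```

```bash
python3 - <<'E'
from h import *
go((0.4695,0.366,.0185))
c=cam("wrist"); 
P=[circ(0,.4695,.366,.034,.01),circ(0,.4695,.366,.029,.01)]
overlay(c,P,"w11b.png",(200,100,400,250),4); save(c,"w11.png")
go((0.4695,0.366,.0185))
E
```

```text
shift [-3.000e-04  9.000e-04  3.437e-01] turn [-0.0015 -0.0013  0.0006] clock 14.2833 q [ 0.662  0.447  0.636  1.762 -0.     0.661] F [-0.34 -0.42 -2.26]
shift [0.     0.0012 0.3441] turn [-0.001  -0.0008 -0.0002] clock 14.3333 q [ 0.661  0.446  0.636  1.762 -0.     0.661] F [-0.28 -0.42 -2.  ]
```

View pics/w11.png

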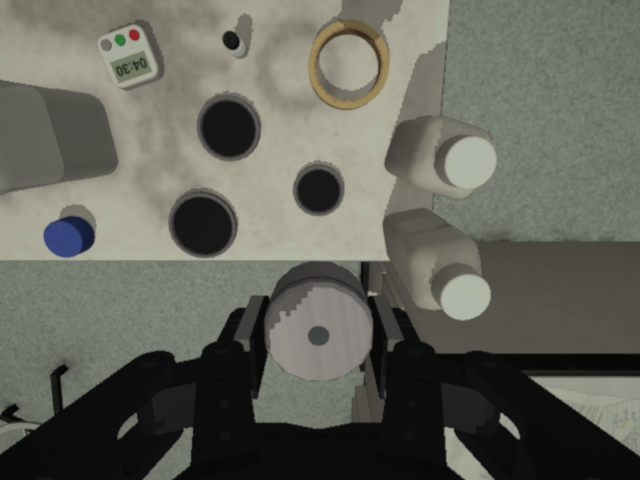

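View pics/w11b.png

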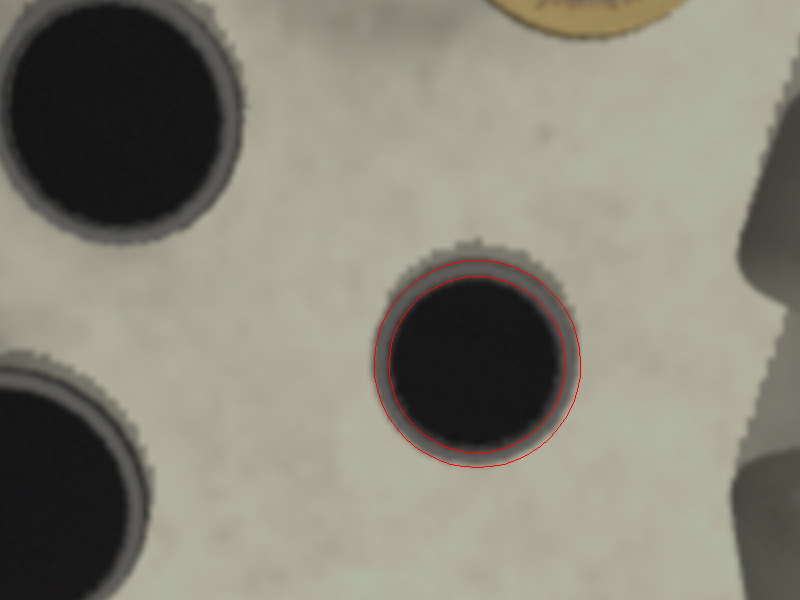

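Call:
{"method": "apply_moves", "body": {
  "plan": [0,0,0.015,0,0,0,0,0,0.045,0,0,0,0,0,0.08,0,0,0,0,0,0.115,0,0,0,0,0,0.15,0,0,0,0,0,0.185,0,0,0,0,0,0.22,0,0,0,0,0,0.25,0,0,0,0,0,0.275,0,0,0,0,0,0.295,0,0,0,0,0,0.305,0,0,0,0,0,0.305,0,0,0]
}}

```text
clock: 15.33
eef_pos: [0.4685, 0.3635, 0.0556]
tool_rot: [0.001, 1.0, -0.002, -0.002]
ft_force: [-0.6, -1.5, -2.8]
grip_width: 0.0399
```

Call:
{"method": "apply_moves", "body": {
  "plan": [0,0,0.012,0,0,0,0,0,0.024,0,0,0,0,0,0.032,0,0,0,0,0,0.036,0,0,0,0,0,0.036,0,0,0,0,0,0.036,0,0,0]
}}

```text
clock: 15.83
eef_pos: [0.4704, 0.3661, 0.0227]
tool_rot: [-0.0, 1.0, 0.0, 0.0]
ft_force: [-0.2, -0.6, -1.7]
grip_width: 0.04
```

```bash
python3 - <<'E'
from h import *
go((0.4695,0.366,.0125))
c=cam("wrist"); save(c,"w12.png")
go((0.4695,0.366,.0125))
E
```

```text
shift [ 0.0009 -0.0001  0.0102] turn [0.0006 0.0009 0.    ] clock 15.8333 q [ 0.661  0.589 -0.038  0.942 -0.     0.661] F [-0.18 -0.63 -1.66]
shift [ 0.0011 -0.0003  0.0103] turn [0.001  0.0013 0.0001] clock 15.8833 q [ 0.661  0.589 -0.038  0.942 -0.     0.661] F [-0.12  0.5  -2.76]
```

View pics/w12.png

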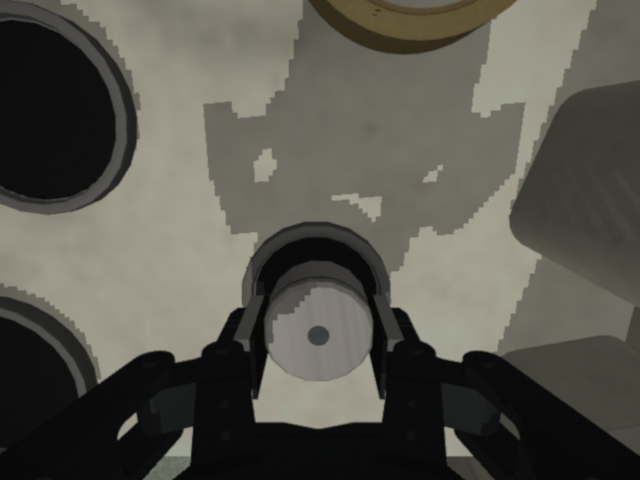

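Call:
{"method": "apply_moves", "body": {
  "plan": [0,0,0.003,0,0,0,0,0,0.006,0,0,0,0,0,0.008,0,0,0,0,0,0.009,0,0,0,0,0,0.009,0,0,0,0,0,0.009,0,0,0]
}}

```text
clock: 16.38
eef_pos: [0.4698, 0.3659, 0.013]
tool_rot: [-0.0, 1.0, -0.0, -0.0]
ft_force: [-1.3, -0.8, -0.1]
grip_width: 0.0395
```

Call:
{"method": "apply_moves", "body": {
  "plan": [0,0,0.0005,0,0,0,0,0,0.0005,0,0,0]
}}

```text
clock: 16.55
eef_pos: [0.4698, 0.3659, 0.013]
tool_rot: [-0.0, 1.0, 0.0, -0.0]
ft_force: [-2.5, -0.8, 4.4]
grip_width: 0.0397
```

Contact; release and lift.

Call:
{"method": "apply_moves", "body": {
  "plan": [0,0,0,0,0,0,0,0,0,0,0,0,0,0,0,0,0,0,0,0,0,0,0,0,0,0,0,0,0,0,0,0,0,0,0,0,0,0,-0.01,0,0,0,0,0,-0.03,0,0,0,0,0,-0.06,0,0,0,0,0,-0.09,0,0,0,0,0,-0.12,0,0,0,0,0,-0.16,0,0,0],
  "grip": 0.0854
}}

```text
clock: 17.55
eef_pos: [0.4688, 0.365, 0.1726]
tool_rot: [-0.0, 1.0, -0.001, -0.001]
ft_force: [1.4, 0.6, -0.3]
grip_width: 0.0854
```

```bash
python3 - <<'E'
from h import *
c=cam("wrist")
P=[circ(0,.4695,.366,.034,.01),circ(0,.4695,.366,.021,.032)]
overlay(c,P,"w13.png",(220,150,420,300),4)
go((0.452,-0.186,.36))
E
```

```text
shift [ 0.019  -0.5527 -0.1813] turn [0.008  0.0102 0.0002] clock 17.6 q [0.662 0.45  0.18  1.288 0.    0.661] F [1.83 1.73 6.31]
```

View pics/w13.png

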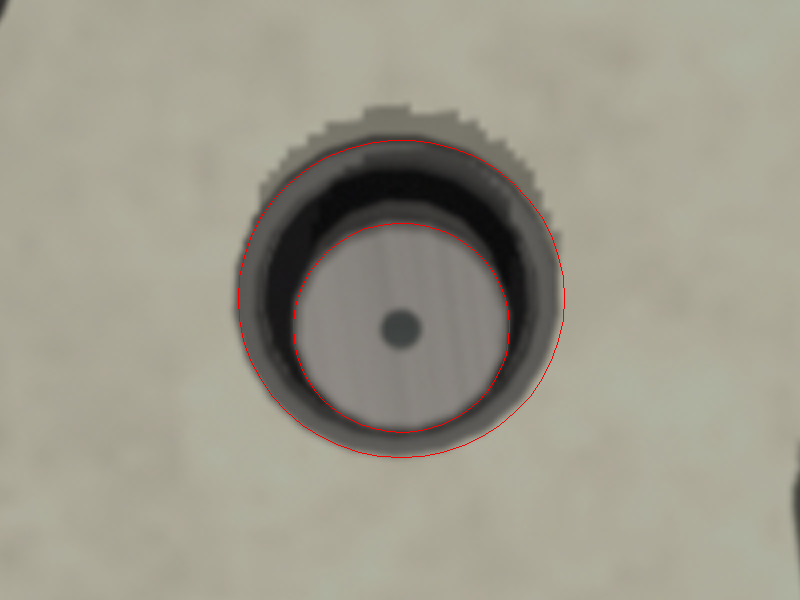

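Call:
{"method": "apply_moves", "body": {
  "plan": [0,0,-0.03,0,0,0,0,0,-0.065,0,0,0,0,0,-0.1,0,0,0,0,-0.01,-0.135,0,0,0,0.001,-0.03,-0.165,0,0,0,0.002,-0.06,-0.185,0,0,0,0.003,-0.1,-0.187,0,0,0,0.005,-0.14,-0.187,0,0,0,0.007,-0.18,-0.187,0,0,0,0.009,-0.22,-0.187,0,0,0,0.011,-0.26,-0.187,0,0,0,0.012,-0.3,-0.187,0,0,0]
}}

```text
clock: 18.6
eef_pos: [0.4572, 0.0642, 0.3602]
tool_rot: [-0.0, 1.0, 0.0, 0.001]
ft_force: [0.8, -0.2, 0.3]
grip_width: 0.0857
```

Call:
{"method": "apply_moves", "body": {
  "plan": [0.001,-0.04,0,0,0,0,0.002,-0.08,0,0,0,0,0.003,-0.12,0,0,0,0,0.004,-0.16,0,0,0,0,0.005,-0.195,0.01,0,0,0,0.006,-0.225,0.035,0,0,0,0.006,-0.245,0.07,0,0,0,0.006,-0.252,0.105,0,0,0,0.006,-0.252,0.12,0,0,0,0.006,-0.252,0.12,0,0,0,0.006,-0.252,0.12,0,0,0]
}}

```text
clock: 19.52
eef_pos: [0.4516, -0.186, 0.2395]
tool_rot: [0.0, 1.0, 0.0, -0.001]
ft_force: [0.5, -0.1, 0.8]
grip_width: 0.0852
```

```bash
python3 - <<'E'
from h import *
go((0.452,-0.186,.24))
c=cam("wrist"); save(c,"w14.png",(220,120,420,270),4)
go((0.452,-0.186,.24))
E
```

```text
shift [-0.0004 -0.     -0.0005] turn [ 0.0005 -0.0011 -0.0001] clock 19.5167 q [-0.391  0.215 -0.007  1.35   0.    -0.391] F [ 0.49 -0.13  0.79]
shift [0.0006 0.0001 0.0008] turn [-0.0007  0.0018  0.0004] clock 19.5667 q [-0.39   0.214 -0.005  1.35   0.    -0.391] F [ 0.02 -0.57 -0.19]
```

View pics/w14.png

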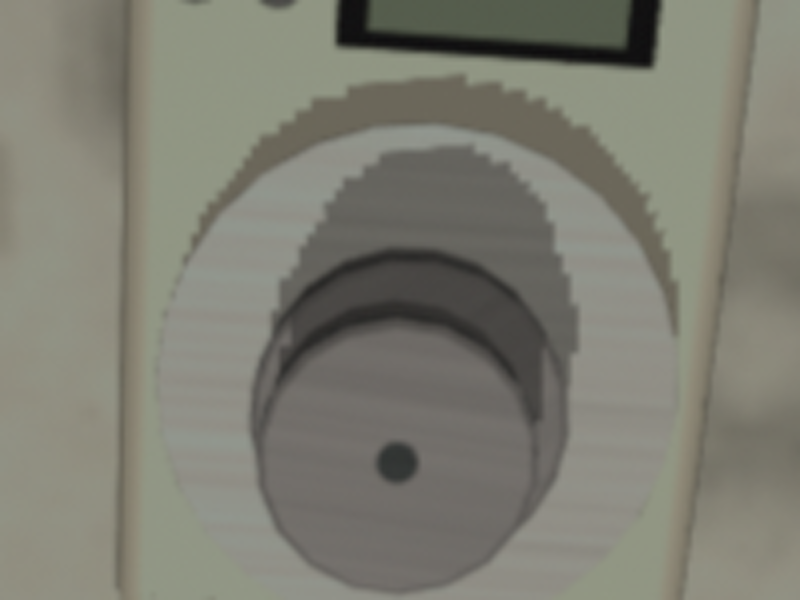

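```bash
python3 - <<'E'
from h import *
c=cam("wrist"); p=toworld(c,[(319.25,235.4)],.107)[0]; print(p)
go((p[0],p[1],.0845))
E
```

```text
[ 0.45491173 -0.1854895   0.107     ]
shift [-0.0012  0.0009  0.1569] turn [-0.0013  0.0034  0.0008] clock 19.6167 q [-0.39   0.213 -0.004  1.35   0.    -0.391] F [ 0.51  0.18 -0.04]
```

Call:
{"method": "apply_moves", "body": {
  "plan": [-0.002,0.0005,0.02,0,0,0,-0.002,0.0005,0.05,0,0,0,-0.002,0.0005,0.08,0,0,0,-0.002,0.0005,0.11,0,0,0,-0.002,0.0005,0.135,0,0,0,-0.002,0.0005,0.148,0,0,0,-0.002,0.0005,0.155,0,0,0,-0.002,0.0005,0.155,0,0,0,-0.002,0.0005,0.155,0,0,0]
}}

```text
clock: 20.37
eef_pos: [0.4555, -0.1858, 0.0859]
tool_rot: [-0.0, 1.0, -0.001, 0.001]
ft_force: [-0.2, 0.1, 0.2]
grip_width: 0.0856
```

```bash
python3 - <<'E'
from h import *
go((0.454,-0.1855,.0845))
c=cam("wrist"); save(c,"w15.png")
go((0.454,-0.1855,.0845))
E
```

```text
shift [0.0015 0.0003 0.0014] turn [-0.0011  0.0026  0.0009] clock 20.3667 q [-0.387  0.338 -0.264  0.965 -0.    -0.388] F [-0.22  0.12  0.18]
shift [0.0018 0.0005 0.0017] turn [-0.0015  0.0035  0.0007] clock 20.4167 q [-0.387  0.338 -0.264  0.965 -0.    -0.388] F [-0.12  0.6  -0.25]
```

View pics/w15.png

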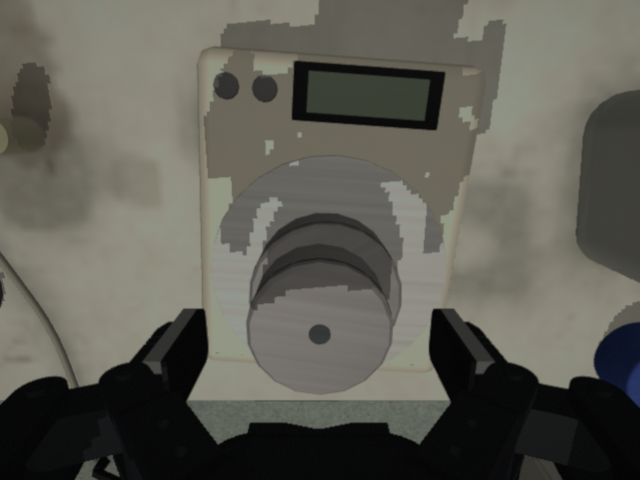

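Centred (dot at (319.5,334), finger midline 319). Close, 1 mm lower.

Call:
{"method": "apply_moves", "body": {
  "plan": [0,0,0.001,0,0,0,0,0,0.001,0,0,0,0,0,0.001,0,0,0,0,0,0.001,0,0,0,0,0,0.001,0,0,0,0,0,0.001,0,0,0,0,0,0.001,0,0,0,0,0,0.001,0,0,0],
  "grip": 0.03
}}

```text
clock: 21.08
eef_pos: [0.455, -0.1856, 0.0848]
tool_rot: [-0.0, 1.0, -0.0, 0.001]
ft_force: [-0.7, 1.1, 5.3]
grip_width: 0.0517
```

Call:
{"method": "apply_moves", "body": {
  "plan": [0,0,-0.008,0,0,0,0,0,-0.025,0,0,0,0,0,-0.05,0,0,0,0,0,-0.08,0,0,0,0,0,-0.11,0,0,0,0,0,-0.14,0,0,0,0,0,-0.17,0,0,0,0,0,-0.2,0,0,0,0,0,-0.23,0,0,0,0,0.005,-0.255,0,0,0,0,0.015,-0.27,0,0,0,0.001,0.035,-0.277,0,0,0]
}}

```text
clock: 22.08
eef_pos: [0.4535, -0.1518, 0.3629]
tool_rot: [0.001, 1.0, -0.001, 0.002]
ft_force: [1.3, 0.3, -3.6]
grip_width: 0.0513
```

Call:
{"method": "apply_moves", "body": {
  "plan": [0.004,0.03,0,0,0,0,0.009,0.065,0,0,0,0,0.014,0.1,0,0,0,0,0.02,0.135,0,0,0,0,0.026,0.17,0,0,0,0,0.032,0.205,0,0,0,0,0.038,0.24,0,0,0,0,0.044,0.275,0,0,0,0,0.05,0.31,0,0,0,0,0.055,0.345,0,0,0,0,0.06,0.375,0,0,0,0,0.062,0.393,0,0,0,0]
}}

```text
clock: 23.08
eef_pos: [0.3895, 0.2449, 0.36]
tool_rot: [-0.002, 1.0, 0.0, -0.001]
ft_force: [0.9, -0.7, -3.8]
grip_width: 0.0518
```

Call:
{"method": "apply_moves", "body": {
  "plan": [0.001,0.008,0,0,0,0,0.001,0.01,0,0,0,0,0.001,0.01,0,0,0,0,0.001,0.01,0,0,0,0]
}}

```text
clock: 23.42
eef_pos: [0.39, 0.2514, 0.3603]
tool_rot: [0.0, 1.0, -0.0, -0.0]
ft_force: [-0.6, -0.2, -4.5]
grip_width: 0.0518
```

```bash
python3 - <<'E'
from h import *
go((0.391,0.2525,.02))
c=cam("wrist"); 
P=[circ(0,.391,.2525,.04,.01),circ(0,.391,.2525,.035,.01)]
overlay(c,P,"w16b.png",(220,100,420,250),4); save(c,"w16.png")
go((0.391,0.2525,.02))
E
```

```text
shift [-0.0011  0.0014  0.3403] turn [-0.001  -0.0004 -0.0008] clock 23.4167 q [ 5.730e-01  1.520e-01  2.260e-01  1.645e+00 -1.000e-03  5.740e-01] F [-0.62 -0.23 -4.49]
shift [-0.0009  0.0015  0.3404] turn [-0.0007 -0.0001 -0.0013] clock 23.4667 q [ 5.730e-01  1.520e-01  2.260e-01  1.645e+00 -1.000e-03  5.740e-01] F [ 0.28 -0.54 -3.6 ]
```

View pics/w16.png

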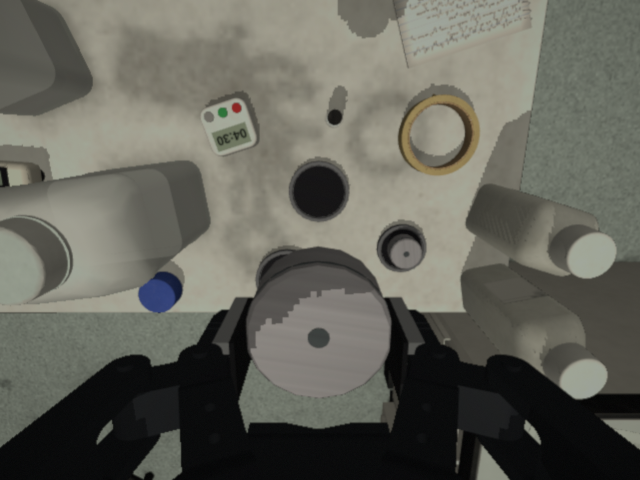

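View pics/w16b.png

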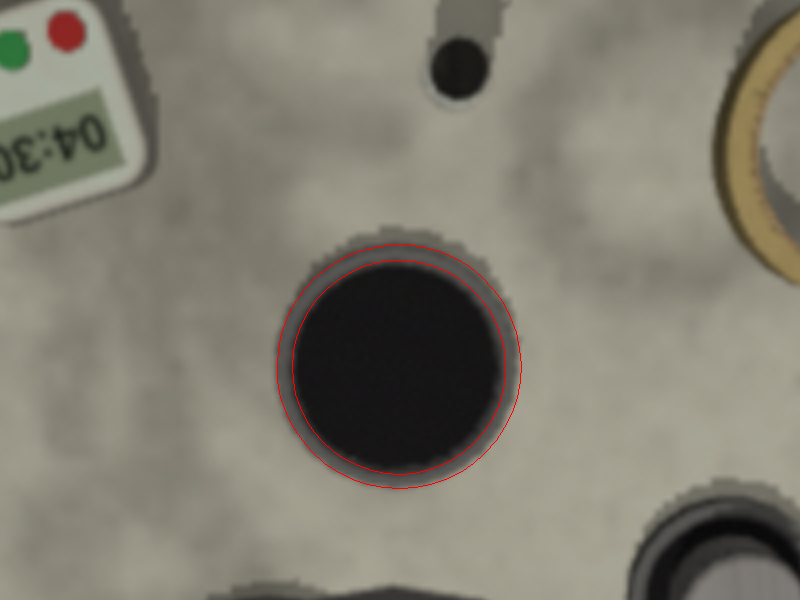

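Call:
{"method": "apply_moves", "body": {
  "plan": [0,0,0.015,0,0,0,0,0,0.045,0,0,0,-0.001,0.001,0.08,0,0,0,-0.001,0.001,0.115,0,0,0,-0.001,0.001,0.15,0,0,0,-0.001,0.001,0.185,0,0,0,-0.001,0.001,0.22,0,0,0,-0.001,0.001,0.25,0,0,0,-0.001,0.001,0.275,0,0,0,-0.001,0.001,0.295,0,0,0,-0.001,0.001,0.305,0,0,0,-0.001,0.001,0.305,0,0,0]
}}

```text
clock: 24.47
eef_pos: [0.3895, 0.2509, 0.053]
tool_rot: [0.001, 1.0, -0.002, -0.002]
ft_force: [-0.3, -0.6, -3.1]
grip_width: 0.0515
```

Call:
{"method": "apply_moves", "body": {
  "plan": [0,0,0.012,0,0,0,0,0,0.024,0,0,0,0,0,0.032,0,0,0,0,0,0.036,0,0,0,0,0,0.036,0,0,0,0,0,0.036,0,0,0]
}}

```text
clock: 24.97
eef_pos: [0.3914, 0.2534, 0.0198]
tool_rot: [0.0, 1.0, 0.0, 0.0]
ft_force: [0.3, -0.1, -3.6]
grip_width: 0.0518
```

```bash
python3 - <<'E'
from h import *
go((0.391,0.2525,.0105))
c=cam("wrist"); save(c,"w17.png")
go((0.391,0.2525,.0105))
E
```

```text
shift [ 0.0004 -0.0009  0.0093] turn [ 0.0003  0.0005 -0.0003] clock 24.9667 q [ 0.575  0.386 -0.407  0.778 -0.     0.575] F [ 0.31 -0.1  -3.61]
shift [ 0.0006 -0.0011  0.0095] turn [ 0.0007  0.0011 -0.0001] clock 25.0167 q [ 0.575  0.385 -0.407  0.778 -0.     0.575] F [ 0.31  0.12 -3.4 ]
```

View pics/w17.png

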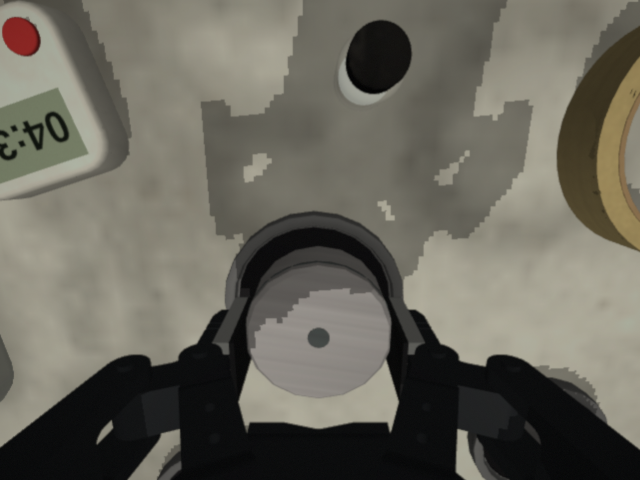

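Call:
{"method": "apply_moves", "body": {
  "plan": [0,-0.001,0.003,0,0,0,0,-0.001,0.006,0,0,0,0,-0.001,0.008,0,0,0,0,-0.001,0.009,0,0,0,0,-0.001,0.009,0,0,0,0,-0.001,0.009,0,0,0]
}}

```text
clock: 25.52
eef_pos: [0.3909, 0.2524, 0.0102]
tool_rot: [-0.0, 1.0, -0.0, -0.0]
ft_force: [-0.4, 0.6, -3.7]
grip_width: 0.0517
```

Call:
{"method": "apply_moves", "body": {
  "plan": [0,0,0.0005,0,0,0,0,0,0.0005,0,0,0]
}}

```text
clock: 25.68
eef_pos: [0.3911, 0.2525, 0.0099]
tool_rot: [-0.0, 1.0, 0.0, 0.0]
ft_force: [1.0, 0.7, -3.7]
grip_width: 0.0513
```

Call:
{"method": "apply_moves", "body": {
  "plan": [0,0,0.0005,0,0,0,0,0,0.001,0,0,0,0,0,0.001,0,0,0]
}}

```text
clock: 25.93
eef_pos: [0.3911, 0.2525, 0.0098]
tool_rot: [-0.0, 1.0, 0.0, 0.0]
ft_force: [-2.2, -1.2, 5.5]
grip_width: 0.0519
```

Contact; release and lift.

Call:
{"method": "apply_moves", "body": {
  "plan": [0,0,-0.0005,0,0,0,0,0,-0.0005,0,0,0,0,0,-0.0005,0,0,0,0,0,-0.0005,0,0,0,0,0,-0.0005,0,0,0,0,0,-0.0005,0,0,0,0,0,-0.01,0,0,0,0,0,-0.03,0,0,0,0,0,-0.06,0,0,0,0,0,-0.09,0,0,0,0,0,-0.12,0,0,0,0,0,-0.16,0,0,0],
  "grip": 0.0854
}}

```text
clock: 26.93
eef_pos: [0.3896, 0.2515, 0.1694]
tool_rot: [-0.0, 1.0, -0.001, -0.001]
ft_force: [0.6, 0.4, 0.4]
grip_width: 0.0857
```

```bash
python3 - <<'E'
from h import *
c=cam("wrist")
P=[circ(0,.391,.2525,.04,.01),circ(0,.391,.2525,.027,.032)]
overlay(c,P,"w18.png",(220,150,420,300),4)
go((0.452,-0.186,.36))
E
```

```text
shift [-0.0597 -0.4392 -0.1838] turn [0.0064 0.0099 0.0002] clock 26.9833 q [ 0.573  0.202 -0.186  1.171 -0.     0.573] F [2.67 0.88 5.05]
```

View pics/w18.png

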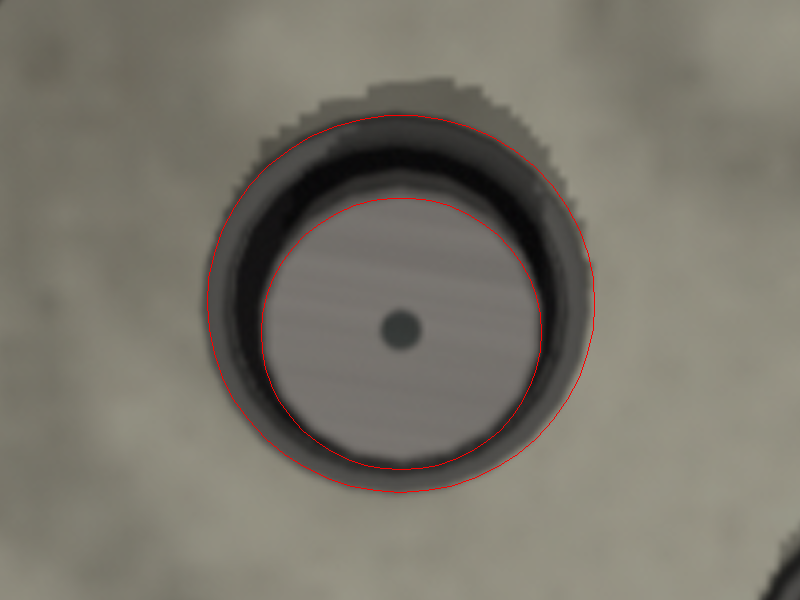

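Call:
{"method": "apply_moves", "body": {
  "plan": [0,0,-0.03,0,0,0,0,0,-0.065,0,0,0,0,0,-0.1,0,0,0,0,0,-0.135,0,0,0,-0.002,-0.01,-0.165,0,0,0,-0.006,-0.03,-0.185,0,0,0,-0.011,-0.065,-0.19,0,0,0,-0.017,-0.105,-0.19,0,0,0,-0.023,-0.145,-0.19,0,0,0,-0.029,-0.185,-0.19,0,0,0,-0.035,-0.225,-0.19,0,0,0,-0.04,-0.265,-0.19,0,0,0]
}}

```text
clock: 27.98
eef_pos: [0.4307, -0.0144, 0.3595]
tool_rot: [-0.0, 1.0, -0.0, 0.001]
ft_force: [0.3, 0.2, 0.8]
grip_width: 0.0856
```

Call:
{"method": "apply_moves", "body": {
  "plan": [-0.006,-0.04,0,0,0,0,-0.012,-0.08,0,0,0,0,-0.017,-0.115,0,0,0,0,-0.02,-0.145,0.015,0,0,0,-0.021,-0.165,0.045,0,0,0,-0.021,-0.173,0.085,0,0,0,-0.021,-0.173,0.12,0,0,0,-0.021,-0.173,0.135,0,0,0,-0.021,-0.173,0.14,0,0,0,-0.021,-0.173,0.14,0,0,0,-0.021,-0.173,0.14,0,0,0]
}}

```text
clock: 28.9
eef_pos: [0.4528, -0.1857, 0.2202]
tool_rot: [-0.0, 1.0, -0.0, 0.001]
ft_force: [-0.5, 0.4, 0.9]
grip_width: 0.0854
```

```bash
python3 - <<'E'
from h import *
go((0.452,-0.186,.22))
c=cam("wrist"); save(c,"w19.png",(220,120,420,270),4)
go((0.452,-0.186,.22))
E
```

```text
shift [ 0.0008 -0.0003  0.0002] turn [-0.0008  0.0019  0.0004] clock 28.9 q [-0.389  0.223 -0.047  1.299  0.    -0.39 ] F [-0.47  0.41  0.87]
shift [ 0.0012 -0.0002  0.0008] turn [-0.0013  0.0032  0.0006] clock 28.95 q [-0.389  0.223 -0.046  1.299  0.    -0.39 ] F [-0.19 -0.13  0.45]
```

View pics/w19.png

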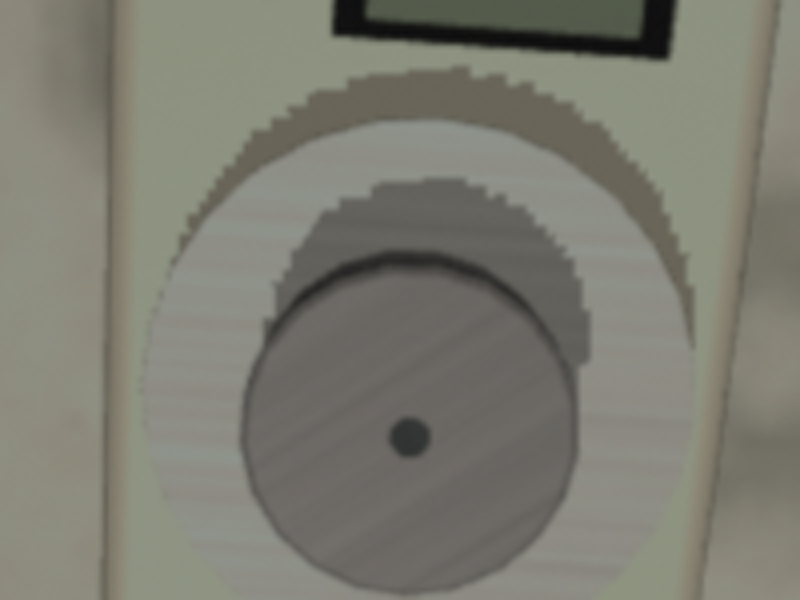

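```bash
python3 - <<'E'
from h import *
c=cam("wrist"); p=toworld(c,[(322.3,229.2)],.081)[0]; print(p)
go((p[0],p[1],.0565))
E
```

```text
[ 0.45237189 -0.18290888  0.081     ]
shift [0.0016 0.0032 0.1644] turn [-0.0015  0.0038  0.0007] clock 29.0 q [-0.389  0.222 -0.046  1.299 -0.    -0.39 ] F [0.14 0.21 0.38]
```

Call:
{"method": "apply_moves", "body": {
  "plan": [0.0005,0.003,0.02,0,0,0,0.0005,0.003,0.05,0,0,0,0.0005,0.003,0.08,0,0,0,0.0005,0.003,0.11,0,0,0,0.0005,0.003,0.13,0,0,0,0.0005,0.003,0.145,0,0,0,0.0005,0.003,0.148,0,0,0,0.0005,0.003,0.148,0,0,0,0.0005,0.003,0.148,0,0,0]
}}

```text
clock: 29.75
eef_pos: [0.453, -0.183, 0.0724]
tool_rot: [-0.0, 1.0, -0.001, 0.001]
ft_force: [0.8, 0.1, -0.1]
grip_width: 0.0851
```

```bash
python3 - <<'E'
from h import *
go((0.4524,-0.183,.0565))
c=cam("wrist"); save(c,"w20.png")
go((0.4524,-0.183,.0565))
E
```

```text
shift [0.0006 0.     0.0159] turn [-0.0011  0.0026  0.0005] clock 29.75 q [-0.384  0.349 -0.291  0.929 -0.    -0.384] F [ 0.8   0.11 -0.14]
shift [0.0009 0.0001 0.0161] turn [-0.0014  0.0034  0.0004] clock 29.8 q [-0.384  0.348 -0.29   0.929  0.    -0.384] F [ 0.7  -0.2   1.74]
```

View pics/w20.png

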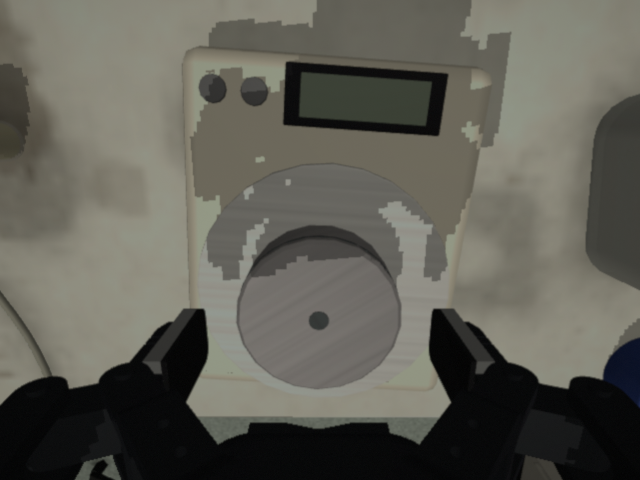

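Centred (dot at (319,320)). Go down 15 mm and close.

Call:
{"method": "apply_moves", "body": {
  "plan": [0,0,0.006,0,0,0,0,0,0.011,0,0,0,0,0,0.014,0,0,0,0,0,0.0155,0,0,0,0,0,0.0155,0,0,0,0,0,0.0155,0,0,0]
}}

```text
clock: 30.3
eef_pos: [0.4514, -0.1825, 0.0552]
tool_rot: [-0.0, 1.0, 0.0, -0.0]
ft_force: [-0.3, 0.2, -0.2]
grip_width: 0.0859
```

Call:
{"method": "apply_moves", "body": {
  "plan": [0,0,0,0,0,0,0,0,0,0,0,0,0,0,0,0,0,0,0,0,0,0,0,0,0,0,0,0,0,0,0,0,0,0,0,0,0,0,0,0,0,0,0,0,0,0,0,0],
  "grip": 0.04
}}

```text
clock: 30.97
eef_pos: [0.4518, -0.183, 0.0559]
tool_rot: [-0.0, 1.0, -0.0, 0.0]
ft_force: [-1.7, -1.7, 4.9]
grip_width: 0.0634
```

```bash
python3 - <<'E'
from h import *
c=cam("wrist"); save(c,"w21.png")
go((0.4524,-0.183,.36))
E
```

```text
shift [-8.00e-04 -3.00e-04 -3.04e-01] turn [-0.001   0.0008  0.    ] clock 31.0167 q [-0.384  0.369 -0.312  0.889 -0.001 -0.384] F [-1.75 -0.68  4.8 ]
```

View pics/w21.png

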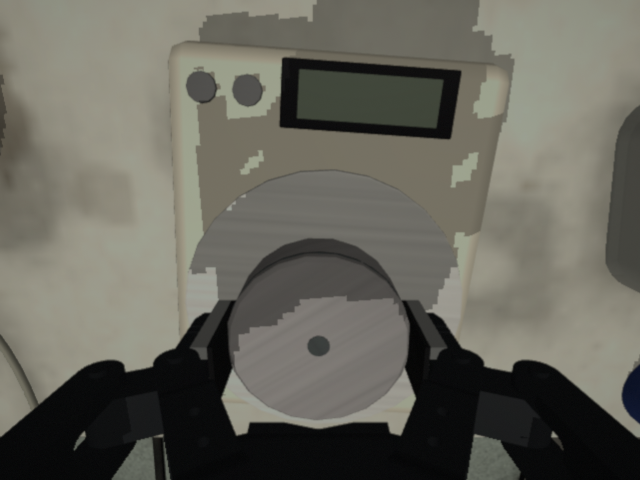

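Call:
{"method": "apply_moves", "body": {
  "plan": [0,0,-0.006,0,0,0,0,0,-0.02,0,0,0,0,0,-0.045,0,0,0,0,0,-0.075,0,0,0,0,0,-0.105,0,0,0,0,0,-0.135,0,0,0,0,0,-0.165,0,0,0,0,0,-0.195,0,0,0,0,0,-0.225,0,0,0,0,0,-0.255,0,0,0,0,0.005,-0.28,0,0,0,-0.001,0.015,-0.297,0,0,0]
}}

```text
clock: 32.02
eef_pos: [0.4523, -0.1679, 0.3538]
tool_rot: [0.001, 1.0, -0.0, 0.0]
ft_force: [0.6, -0.1, -5.6]
grip_width: 0.0637
```

Call:
{"method": "apply_moves", "body": {
  "plan": [-0.003,0.02,-0.007,0,0,0,-0.008,0.05,-0.007,0,0,0,-0.013,0.085,-0.007,0,0,0,-0.019,0.12,-0.007,0,0,0,-0.025,0.155,-0.007,0,0,0,-0.031,0.19,-0.007,0,0,0,-0.037,0.225,-0.007,0,0,0,-0.043,0.26,-0.007,0,0,0,-0.049,0.295,-0.007,0,0,0,-0.055,0.325,-0.007,0,0,0,-0.06,0.35,-0.007,0,0,0,-0.063,0.367,-0.007,0,0,0]
}}

```text
clock: 33.02
eef_pos: [0.5148, 0.2023, 0.357]
tool_rot: [-0.001, 1.0, -0.0, -0.002]
ft_force: [0.3, -0.8, -6.4]
grip_width: 0.0634
```

Call:
{"method": "apply_moves", "body": {
  "plan": [-0.001,0.007,0,0,0,0,-0.001,0.009,0,0,0,0,-0.001,0.009,0,0,0,0,-0.001,0.009,0,0,0,0]
}}

```text
clock: 33.35
eef_pos: [0.5161, 0.2074, 0.3589]
tool_rot: [0.0, 1.0, -0.001, -0.001]
ft_force: [-0.1, -0.3, -6.2]
grip_width: 0.0636
```

```bash
python3 - <<'E'
from h import *
go((0.517,0.2085,.02))
c=cam("wrist"); 
P=[circ(0,.517,.2085,.046,.01),circ(0,.517,.2085,.041,.01)]
overlay(c,P,"w22b.png",(220,100,420,250),4); save(c,"w22.png")
go((0.517,0.2085,.02))
E
```

```text
shift [-0.0013  0.0015  0.3389] turn [-0.0011 -0.0014 -0.0006] clock 33.35 q [ 3.820e-01  3.520e-01  4.850e-01  1.706e+00 -1.000e-03  3.830e-01] F [-0.07 -0.25 -6.23]
shift [-0.001   0.0015  0.3392] turn [-0.0008 -0.0007 -0.0012] clock 33.4 q [ 0.382  0.352  0.486  1.706 -0.     0.383] F [ 0.35 -0.26 -6.38]
```

View pics/w22.png

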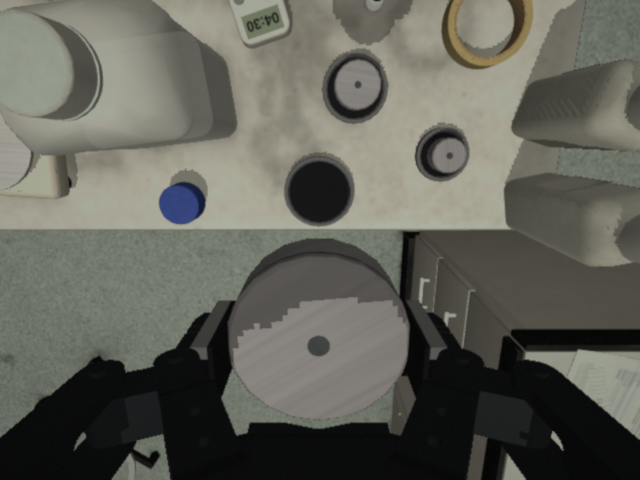

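View pics/w22b.png

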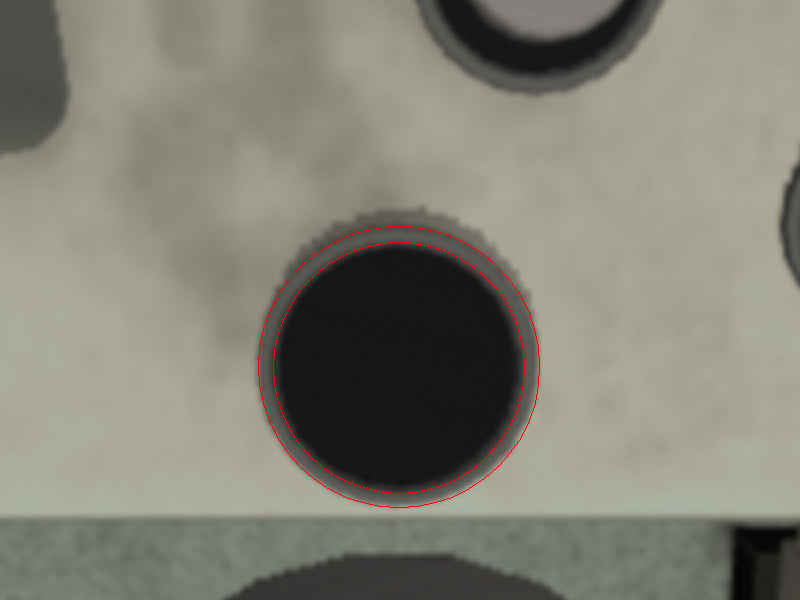

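Call:
{"method": "apply_moves", "body": {
  "plan": [0,0,0.012,0,0,0,0,0,0.04,0,0,0,-0.001,0.001,0.075,0,0,0,-0.001,0.001,0.11,0,0,0,-0.001,0.001,0.145,0,0,0,-0.001,0.001,0.18,0,0,0,-0.001,0.001,0.215,0,0,0,-0.001,0.001,0.245,0,0,0,-0.001,0.001,0.27,0,0,0,-0.001,0.001,0.29,0,0,0,-0.001,0.001,0.3,0,0,0,-0.001,0.001,0.3,0,0,0]
}}

```text
clock: 34.4
eef_pos: [0.5156, 0.2076, 0.057]
tool_rot: [0.001, 1.0, -0.001, -0.002]
ft_force: [-0.3, 0.4, -5.8]
grip_width: 0.0637
```

Call:
{"method": "apply_moves", "body": {
  "plan": [0,0,0.012,0,0,0,0,0,0.026,0,0,0,0,0,0.036,0,0,0,0,0,0.041,0,0,0,0,0,0.041,0,0,0,0,0,0.041,0,0,0]
}}

```text
clock: 34.9
eef_pos: [0.5179, 0.2094, 0.019]
tool_rot: [0.0, 1.0, 0.0, 0.0]
ft_force: [-0.1, -0.0, -6.5]
grip_width: 0.0636
```

```bash
python3 - <<'E'
from h import *
go((0.517,0.2085,.007))
c=cam("wrist"); save(c,"w23.png")
go((0.517,0.2085,.007))
E
```

```text
shift [ 0.0009 -0.0009  0.012 ] turn [ 0.0002  0.0007 -0.    ] clock 34.9 q [ 0.384  0.533 -0.154  0.884 -0.     0.384] F [-0.05 -0.04 -6.54]
shift [ 0.0012 -0.0012  0.0123] turn [0.0005 0.0014 0.0001] clock 34.95 q [ 0.384  0.532 -0.153  0.884 -0.     0.384] F [ 0.61  0.81 -5.78]
```

View pics/w23.png

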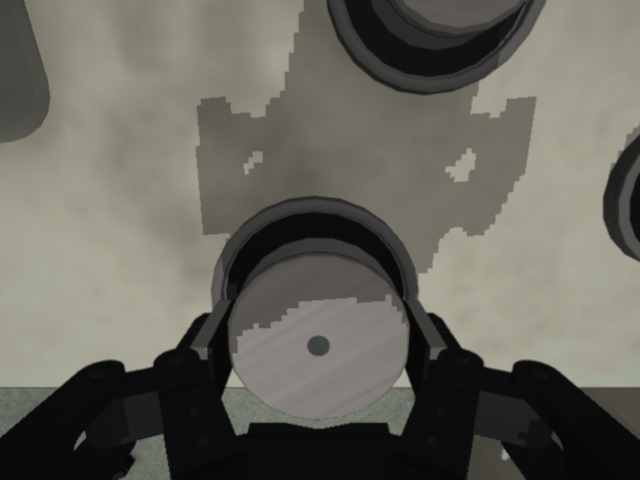

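Call:
{"method": "apply_moves", "body": {
  "plan": [0,-0.001,0.003,0,0,0,0,-0.001,0.006,0,0,0,0,-0.001,0.0085,0,0,0,0,-0.001,0.0105,0,0,0,0,-0.001,0.011,0,0,0,0,-0.001,0.011,0,0,0,0,-0.001,0.011,0,0,0]
}}

```text
clock: 35.53
eef_pos: [0.5175, 0.2085, 0.0073]
tool_rot: [-0.0, 1.0, 0.0, -0.0]
ft_force: [0.4, -0.2, -5.7]
grip_width: 0.0635
```

Call:
{"method": "apply_moves", "body": {
  "plan": [0,0,0.0005,0,0,0,0,0,0.0005,0,0,0]
}}

```text
clock: 35.7
eef_pos: [0.5176, 0.2085, 0.0071]
tool_rot: [-0.0, 1.0, 0.0, 0.0]
ft_force: [-0.8, -0.1, -3.5]
grip_width: 0.0639
```

Call:
{"method": "apply_moves", "body": {
  "plan": [0,0,0.0005,0,0,0,0,0,0.0005,0,0,0]
}}

```text
clock: 35.87
eef_pos: [0.5176, 0.2086, 0.007]
tool_rot: [-0.0, 1.0, 0.0, 0.0]
ft_force: [-2.3, -0.6, 1.4]
grip_width: 0.0632
```

Contact; release and lift.

Call:
{"method": "apply_moves", "body": {
  "plan": [0,0,0,0,0,0,0,0,0,0,0,0,0,0,0,0,0,0,0,0,0,0,0,0,0,0,0,0,0,0,0,0,0,0,0,0,0,0,-0.008,0,0,0,0,0,-0.025,0,0,0,0,0,-0.055,0,0,0,0,0,-0.09,0,0,0,0,0,-0.125,0,0,0,0,0,-0.16,0,0,0],
  "grip": 0.0854
}}

```text
clock: 36.87
eef_pos: [0.5171, 0.2083, 0.1684]
tool_rot: [-0.0, 1.0, 0.0, 0.0]
ft_force: [0.9, 0.3, 0.2]
grip_width: 0.0854
```

Call:
{"method": "apply_moves", "body": {
  "plan": [0,0,-0.03,0,0,0,0,0,-0.06,0,0,0,0,0,-0.1,0,0,0,0.03,0,-0.13,0,0,0,0.06,0,-0.15,0,0,0,0.06,0,-0.15,0,0,0,0.06,0,-0.15,0,0,0,0.06,0,-0.15,0,0,0]
}}

```text
clock: 37.53
eef_pos: [0.4576, 0.2084, 0.3163]
tool_rot: [-0.0, 1.0, 0.0, 0.0]
ft_force: [-0.6, 0.2, -0.0]
grip_width: 0.0856
```

```bash
python3 - <<'E'
from h import *
go((0.517,0.2085,.007))
c=cam("wrist")
P=[circ(0,.517,.2085,.046,.01),circ(0,.517,.2085,.033,.032),circ(0,.391,.2525,.027,.032),circ(0,.4695,.366,.021,.032)]
overlay(c,P,"w24.png",(220,110,480,280),3); save(c,"w24a.png")
t=cam("top"); save(t,"t4.png",(340,170,540,290),4)
go((0.517,0.2085,.007))
E
```

```text
shift [-0.0592  0.      0.3094] turn [0.0001 0.0008 0.0004] clock 37.5333 q [ 0.428  0.227  0.206  1.549 -0.     0.427] F [-0.57  0.22 -0.02]
shift [-0.0601  0.0007  0.3078] turn [-0.0011 -0.0021 -0.0002] clock 37.6333 q [ 0.427  0.229  0.206  1.549 -0.     0.427] F [ 0.03 -0.2  -0.04]
```

View pics/w24.png

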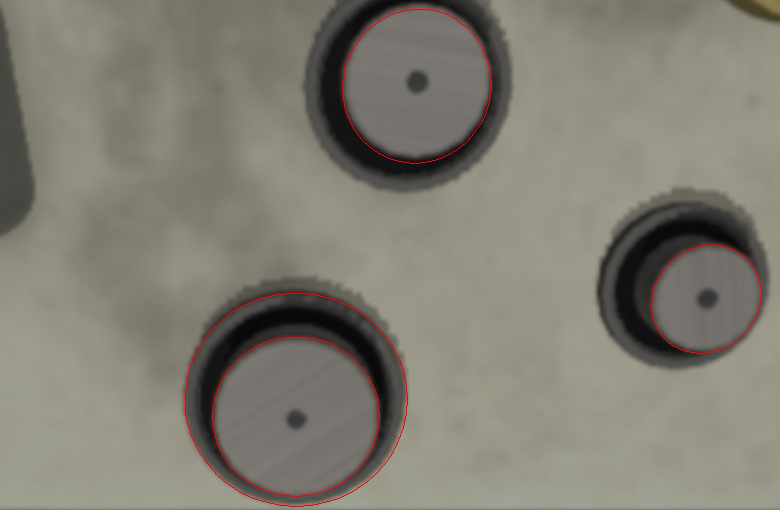

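View pics/t4.png

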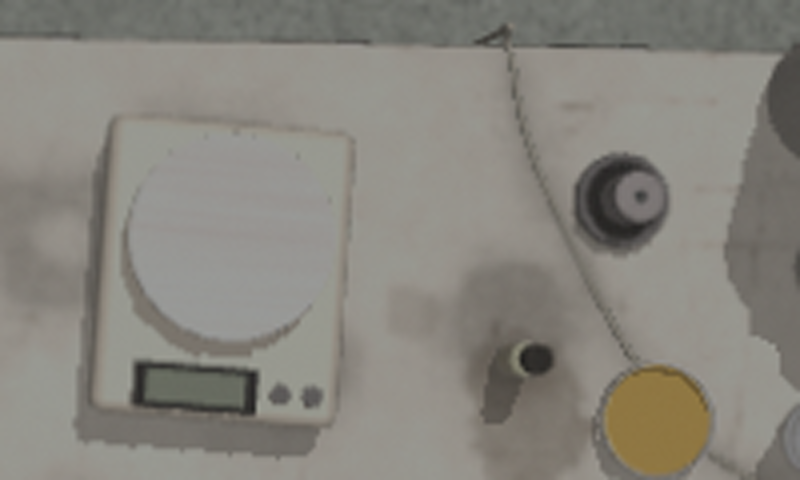

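```bash
python3 - <<'E'
from h import *
t=cam("top"); print(toworld(t,[(500.0,218.6)],.032), toworld(t,[(495.1,220.2)],.010))
bot.job_done()
E
```

```text
[[ 0.47757968 -0.41995355  0.032     ]] [[ 0.47562244 -0.41656098  0.01      ]]
the job is handed in; nothing more can be done
```

All four weights are off the scale and in their own trays, moved top down (30, 42, 54, then 66 mm). The job was handed in at about 38 s of the 131 s; it reports no verdict.

- **How they were set down:** each weight was lowered until the wrist force showed it touching the tray floor, then released. The largest contact reading was about 6 N upward. No weight was dropped or tipped.
- **Wrist camera checks:** images taken after each release show every weight lying flat inside its rim, within about 2 mm of the tray centre I had estimated. The gripper was then raised to about 0.32 m, with the arm clear of everything and the scale empty.
- **Small disagreement:** the top and wrist cameras differed by 2–3 mm on the tray positions. I used values between the two for the three left-hand trays. For the 30 mm weight, the final top-camera check put it about 4 mm from the tray's centre, against 1–2 mm in the wrist view. Both are inside the 10 mm limit.

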